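# Ready the light box for inspecting thin glass plates

### The arm

A 6-joint arm with a two-finger parallel gripper is mounted at the origin on a cart in front of the work surface, level with it; the furniture and walls round the work are solid. World frame = base frame: x ahead of the robot, y to its left, z up, the work surface at z = 0. Lengths are in mm, angles in rad, forces in N, time in s.
With the tool pointing down it reaches from about 300 to 775 mm from the base axis. Payload 14.6 kg.
Tool frame: the origin (TCP) lies midway between the tips of the shut fingers; the grasp point (between the pads) lies 19 mm behind it; y points along the fingers, z is the direction in which the jaws open and shut, and the axes are right-handed (so a half turn about y gives the same grasp; the last joint's range is limited). The gripper opens to 94 mm and grips with 3 to 60 N. Pads are 16 mm wide; open, the fingers measure 119 mm over their backs; the gripper's body (75 mm by 177 mm) begins 78 mm behind the grasp point.
Start: joints at [-1.208, 0.3, 1.521, -0, 1.321, -0.067], TCP at [229.171, -499.97, 205.446] pointing down, gripper open.
Joint ranges: [-3.03, 3.03], [-0.79, 2.21], [0.23, 2.52], [-1.04, 4.18], [0, 3.07], [-2.55, 2.55]. Speed limits (rad/s): [2.22, 2.22, 2.57, 3.14, 3.14, 3.14].

### API

Orientations are given as [roll, pitch, yaw] about the fixed x, y, z axes, in that order (R = Rz(yaw) Ry(pitch) Rx(roll)).
In Python, from cell import manip gives the robot as it stands.
- The arm moves only by the tool play_rows, never from a script. Its argument "series" is a list of rows, each a list of 3 entries, a list of its own where there are three numbers: the shift along the tool's x, y, z in m, then the turn about the tool's y in rad, then the closure, from 0 (fully open) to 1 (shut). In form: [[[dx, dy, dz], twist, grip], ...]. A call has 1 to 20 rows; each row is the pose to reach, as a shift and turn from the pose measured when the call began, along the tool's axes at that moment; what a row does not reach only later rows make up. A row lasts 1/10 s, in which the tool goes at most 50 mm and 8.59 degrees, less where a joint would pass 70% of its speed; a pose out of reach is approached as far as the arm can. A call with a gripper value outside its range is refused whole. The fingers move at their own pace and stop on an object; "squeeze" is the grip in N (left out, the last holds). Time passes only in rows, so rows that repeat a pose let the fingers close. It gives the time, the measured TCP pose, the force and the opening at its end, in the units of the state.
- manip.read_state(): the state, without advancing time (a new reading comes with each control period).
- manip.camera(name): name is "scene" or "side" or "wrist"; returns the picture (400x640x3 uint8, red, green, blue); there is no depth.
- manip.camera_params(name): a dict with "K" (3x3 intrinsics, pixels), "rvec" (rotation vector, rad) and "tvec" (3), from world to camera coordinates, as OpenCV has them. Camera axes: x right, y down, z forward; pixel columns grow to the right and rows downward; lengths in mm; the calibration is good to about 2 mm. A picture is of the moment at which its call begins: read the wrist's pose just before it. camera_params takes no time and is no camera call; for the wrist camera it gives the pose at the moment of the call.
- manip.sign_off(): hands the job in, once; it reports no verdict.
The state is a dict: "clock": time; "joints": joint angles; "qd": joint speeds; "effort": joint torques, N m; "eef_pos": TCP position; "eef_rot": TCP orientation; "wrist_force": force on the tool from outside, world axes, zero at the start; "moment": the same for the moment, N m; "finger_gap": finger opening in mm.
Only numpy, scipy, OpenCV 4.12 (cv2) and the standard library are available. Lean on these libraries where they do the work, as an engineer would, in place of code of your own. Each camera call takes 0.05 s, during which the arm holds its last target. There are 200 camera calls.

### The job

Get the light box ready for an inspection. First take the battery out of the blue-lidded compartment, leaving the other two shut, and lay it lengthwise in the dimmer unit's cradle between the copper contacts; then slide each glass plate along its lane until it overhangs the front edge of the stand, grip it there and lay it flat and centred along a window of the light box, one plate to a window, and only when all plates lie there swing the dimmer lever to the red 60 degree mark. The loupe must end up standing upright on the round black spot and the blue lid shut again, each at any time that suits, and the small screwdriver and the eyepiece are to be left alone.

Things in the scene. Friction and masses are not known exactly. Their poses are not given: they have to be found in the camera images.
- lane1_edge (a point): middle of the front top edge of the fixed plate stand, at the mouth of its middle lane, 42 mm above the worktop; x leads from the edge back over the stand, y to the left, z up. The aluminium stand is 120 (x) x 138 (y) mm, its flat top split by black rails, 6 mm wide and 5 mm high, into three lanes 38 mm wide (centres at y = +44, 0, -44 mm), closed at the rear and open at this edge; nothing stands under the edge, the feet are set back 23 mm
- light_box: fixed light box (origin: centre of its underside; its x points away from the robot, y to the left): grey housing 96 x 188 mm, top 25 mm high, centred on the middle window, on a 3 mm base plate that runs on to the right. Three white windows 66 (x) x 26 (y) x 8 mm stand up from the housing, 60 mm apart along y
- loupe_spot (a point): centre of the round black spot, 64 mm across, on the 3 mm high base plate at the right end of the light box
- dimmer_unit: fixed dimmer unit 132 (x) x 90 (y) mm (origin: on its underside, 8 mm nearer to the robot than its middle; x away from the robot, y to the left). Its front half carries the battery cradle, its rear half a white housing 34 mm high with the lever; scale strokes every 15 degrees, the bold red one at 60 degrees
- cradle (a point): centre of the top of the battery cradle's narrow seat, 10 mm above the worktop, 16 mm wide in the unit's x; two copper contact posts, 60 mm apart inside and 11 mm higher than the seat, stand at its ends along the unit's y. Beside the seat the unit is only 4 mm high for 16 mm in front, then comes the worktop, and for 34 mm behind, up to the white housing
- dimmer_lever (a joint): dimmer lever, a hinge about the vertical: 0 = pointing along the unit's +y (left), grows counter-clockwise seen from above, 1.571 = pointing along the unit's -x (to the robot); 1.047 (60 degrees) is the red mark. Stays where it is left; about 1 N at the knob moves it
- lever_knob (a point): upright red round knob of the lever, 12 mm across, 38 mm from the pivot; this point is 63 mm above the worktop, the knob spans 40 to 72 mm
- lever_pivot (a point): the lever's pivot axis, at the height of lever_knob
- lid_blue (a joint): lid of the compartment with the BLUE lid: 0 shut, 1.85 fully open (leaning back past upright). Friction holds it at any angle
- lid_yellow (a joint): the same for the compartment with the yellow lid (holds other parts)
- lid_green (a joint): the same for the compartment with the green lid (holds other parts)
- box_blue: fixed compartment with the blue lid, 92 (x) x 68 (y) mm, one of three alike in a row in any order; walls 3 mm, rim 30 mm and inner floor 6 mm above the worktop (origin: centre of its underside, 3 mm above the worktop). x runs from the front (knob) to the rear (hinge)
- knob_blue (a point): centre of the ball knob, 16 mm across, on the blue lid: 18 mm above the lid's top when shut, 12 mm behind its front edge. It turns with the lid about the hinge line: pinched along that line it can pivot between the fingers
- hinge_blue (a point): middle of the blue lid's hinge line, which runs along box_blue's y at the rear rim; the knob lies 80 mm in front of it and 23 mm above it when shut
- battery_c (a point): centre of a green 9 V block battery lying flat, 27 (x) x 50 (y) x 18 (z) mm; at first inside the blue-lidded compartment, its long side (y) along the compartment's y
- loupe_c (a point): centre (17 mm up) of the black loupe standing upright on its wide end, 36 mm across at its widest, 34 mm high; a balance with a scale on top, 0.5 m tall in all, stands to the right behind it: keep the wrist and forearm clear
- window0 (a point): centre of the top of a window of the light box, 33 mm above the worktop (left one); x along its long side
- plate_0_c (a point): centre of an amber glass plate 84 (x) x 36 (y) x 3 (z) mm, 35 g, lying in the left lane of the stand with its x along the lane and only 1 mm free at either side, so it cannot be gripped there; it slides when pressed on top with about 5 N and drawn along. May be absent
- window1 (a point): centre of the top of a window of the light box, 33 mm above the worktop (middle one); x along its long side
- plate_1_c (a point): centre of an amber glass plate 84 (x) x 36 (y) x 3 (z) mm, 35 g, lying in the middle lane of the stand with its x along the lane and only 1 mm free at either side, so it cannot be gripped there; it slides when pressed on top with about 5 N and drawn along. May be absent
- window2 (a point): centre of the top of a window of the light box, 33 mm above the worktop (right one); x along its long side
- plate_2_c (a point): centre of an amber glass plate 84 (x) x 36 (y) x 3 (z) mm, 35 g, lying in the right lane of the stand with its x along the lane and only 1 mm free at either side, so it cannot be gripped there; it slides when pressed on top with about 5 N and drawn along. May be absent
- screwdriver_fine: bystander: small green screwdriver 126 mm long, lying between the light box and the stand (origin: underside)
- eyepiece: bystander: black eyepiece 33 mm across, 41 mm high, standing beyond the stand (origin: underside)

How it is judged (in metres and radians):
On the way, in this order (a step that is already met when the one before it is completed fails the run):
1. the battery lies in the cradle (horizontal distance between battery_c and cradle below 0.01 m and z of battery_c in the frame of cradle below 0.013 m and angle between the y axis of battery_c and the y axis of dimmer_unit, either way round below 0.2 rad and angle between battery_c's own z axis and vertical below 0.15 rad), for 0.2 s.
2. a plate overhangs the front edge of the stand by at least 16 mm, still lying on it (((x of plate_0_c in the frame of lane1_edge between 0 and 0.026 m and z of plate_0_c in the frame of lane1_edge between -0.002 and 0.004 m and angle between plate_0_c's own z axis and vertical below 0.06 rad) or (x of plate_1_c in the frame of lane1_edge between 0 and 0.026 m and z of plate_1_c in the frame of lane1_edge between -0.002 and 0.004 m and angle between plate_1_c's own z axis and vertical below 0.06 rad) or (x of plate_2_c in the frame of lane1_edge between 0 and 0.026 m and z of plate_2_c in the frame of lane1_edge between -0.002 and 0.004 m and angle between plate_2_c's own z axis and vertical below 0.06 rad))), for 0.1 s.
3. every plate lies flat on a window of its own (((horizontal distance between plate_0_c and window0 below 0.012 m and z of plate_0_c in the frame of window0 below 0.005 m) or (horizontal distance between plate_0_c and window1 below 0.012 m and z of plate_0_c in the frame of window1 below 0.005 m) or (horizontal distance between plate_0_c and window2 below 0.012 m and z of plate_0_c in the frame of window2 below 0.005 m)) and angle between the x axis of each of plate_0_c, plate_1_c, plate_2_c and the x axis of light_box, either way round below 0.2 rad and angle between each of plate_0_c, plate_1_c, plate_2_c's own z axis and vertical below 0.06 rad and ((horizontal distance between plate_1_c and window0 below 0.012 m and z of plate_1_c in the frame of window0 below 0.005 m) or (horizontal distance between plate_1_c and window1 below 0.012 m and z of plate_1_c in the frame of window1 below 0.005 m) or (horizontal distance between plate_1_c and window2 below 0.012 m and z of plate_1_c in the frame of window2 below 0.005 m)) and ((horizontal distance between plate_2_c and window0 below 0.012 m and z of plate_2_c in the frame of window0 below 0.005 m) or (horizontal distance between plate_2_c and window1 below 0.012 m and z of plate_2_c in the frame of window1 below 0.005 m) or (horizontal distance between plate_2_c and window2 below 0.012 m and z of plate_2_c in the frame of window2 below 0.005 m))), for 0.2 s.
4. the lever stands at the red mark (value of joint dimmer_lever between 0.957 and 1.137 rad), for 0.2 s.
At the end, for the whole second after the job is handed in: battery on the cradle within 10 mm and 0.2 rad; each plate flat on its own window, within 12 mm and 0.2 rad; loupe upright within 15 mm of the spot's centre; all lids below 0.1 rad; lever within 0.09 rad of 60 degrees; all at rest (all of step 1 and all of step 3 and all of step 4 and horizontal distance between loupe_c and loupe_spot below 0.015 m and angle between loupe_c's own z axis and vertical below 0.1 rad and z of loupe_c in the frame of loupe_spot below 0.021 m and value of joint each of lid_blue, lid_yellow, lid_green below 0.1 rad and linear speed of each of plate_0, plate_1, plate_2, battery, loupe below 0.02 m/s); the robot touches nothing.
It fails at once if the yellow or green lid is opened (value of joint any of lid_yellow, lid_green above 0.2 rad).
It fails at once if the screwdriver or the eyepiece is moved more than 40 mm (distance of any of screwdriver_fine, eyepiece from where it was at the start of the episode above 0.04 m).
Of plate_0, plate_1, plate_2 only 2 to 3 are there at a start; the rules pass over those that are not, and their reading is None.
At some moment in a run one of loupe may be knocked a few centimetres aside while the robot is not near it.
It also fails if it takes over 210 s, if anything falls off the work surface, if the arm or the gripper's body presses on something with over 40 N, if the wrist force passes 120 N, or if a joint passes its speed limit or range.

## Working session

There is one attempt and no reset: what is moved stays moved. The work goes in short steps, Python scripts to look and compute and a tool call to move; the robot and the scene stay as the last step left them, time stands still between calls to the robot, and variables do not carry over. Pictures are saved under pics/ and viewed, about 12 in all and at most 16, crops included, and the job is handed in when it is done.

Besides the shell and the picture viewer there is one more tool, called after ">>>" by a JSON object that holds its "name" and its "arguments". play_rows: Moves the arm, as the interface text tells. Its arguments: {"type":"object","properties":{"series":{"type":"array","items":{"type":"array"}},"squeeze":{"type":"number"}},"required":["series"]}

```bash
mkdir -p pics; ls; cat > h.py <<'E'
import numpy as np, cv2
from cell import manip
from scipy.spatial.transform import Rotation as R
def shot(n,f=None):
    p=manip.camera_params(n); im=manip.camera(n)
    if f: cv2.imwrite('pics/'+f,cv2.cvtColor(im,cv2.COLOR_RGB2BGR))
    return im,p
def ray(p,uv,z):
    K=np.array(p['K']);M=cv2.Rodrigues(np.array(p['rvec'],float))[0];t=np.array(p['tvec'],float).ravel()
    c=-M.T@t; d=M.T@np.linalg.solve(K,[uv[0],uv[1],1.]); return c+d*(z-c[2])/d[2]
def proj(p,P):
    return cv2.projectPoints(np.array(P,float).reshape(-1,1,3),np.array(p['rvec'],float),np.array(p['tvec'],float),np.array(p['K'],float),None)[0].reshape(-1,2)
def st():
    s=manip.read_state(); return s
def delta(target):
    "world target TCP (mm) -> tool-axes shift in m"
    s=st(); Rm=R.from_euler('xyz',s['eef_rot']).as_matrix()
    return np.round(Rm.T@(np.array(target)-np.array(s['eef_pos']))/1000,4)
E
python3 - <<'E'
from h import *
s=st(); print(s)
print(R.from_euler('xyz',s['eef_rot']).as_matrix().round(3))
for n in('scene','side','wrist'):
    im,p=shot(n,n+'0.png'); print(n,p)
E
```

```text
pics
{'clock': 0.0, 'joints': array([-1.20759317e+00,  3.00494666e-01,  1.52155493e+00, -9.08806707e-07,
        1.32066730e+00, -6.66073199e-02]), 'qd': array([-2.86161423e-04,  5.84474291e-05, -3.01880316e-04, -7.12512003e-05,
       -1.27303333e-03, -1.70824222e-04]), 'effort': array([-8.58035892e-04, -5.31804764e+01, -3.52736521e+01,  7.07848719e-02,
        2.43876205e-02, -7.96730183e-05]), 'eef_pos': array([ 229.09085811, -499.74925937,  204.88445756]), 'eef_rot': array([-1.57191813e+00,  7.39487735e-05, -2.71178199e+00]), 'wrist_force': array([-0.32608804,  0.11889414,  0.14563972]), 'moment': array([0.01124027, 0.01862973, 0.0287261 ]), 'finger_gap': 94.30213127087715}
[[-0.909 -0.     0.417]
 [-0.417  0.001 -0.909]
 [-0.    -1.    -0.001]]
scene {'K': array([[511.27182606,   0.        , 323.67784404],
       [  0.        , 511.27182606, 205.03274521],
       [  0.        ,   0.        ,   1.        ]]), 'rvec': array([ 0.98812587, -2.44945036,  1.02095101]), 'tvec': array([ 471.5276681 ,  297.13570229, 1010.16316632])}
side {'K': array([[416.59817019,   0.        , 331.77380063],
       [  0.        , 416.59817019, 200.95138799],
       [  0.        ,   0.        ,   1.        ]]), 'rvec': array([ 1.85771281,  1.88445392, -0.61539578]), 'tvec': array([ -52.536363  , -433.70061421, 1309.13565604])}
wrist {'K': array([[351.08933347,   0.        , 316.45934233],
       [  0.        , 351.08933347, 200.69466164],
       [  0.        ,   0.        ,   1.        ]]), 'rvec': array([-2.46929878,  1.58567362,  0.19111278]), 'tvec': array([-549.53013212,  -24.30060441,  390.04149196])}
```

View pics/scene0.png

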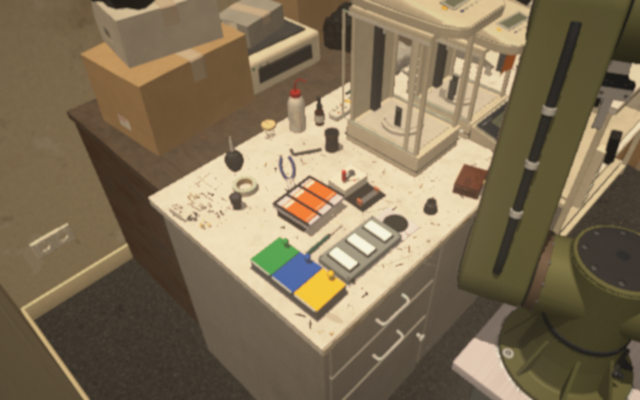

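View pics/side0.png

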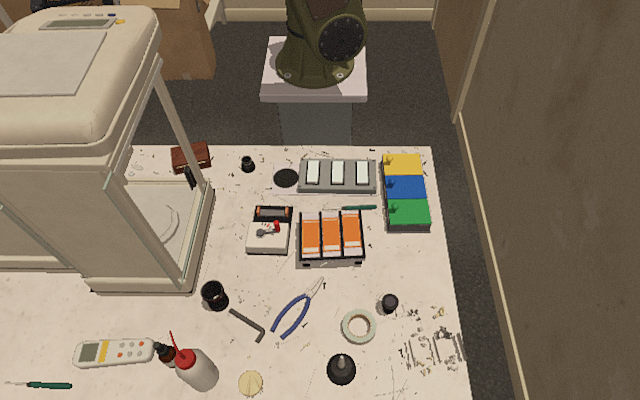

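The scene shows three compartments (yellow at 402,163, blue at 405,187, green at 408,212 in the side view). The light box is at about 337,175, the spot at 286,177 and the loupe at 248,163. The dimmer is at about 270,230 and the stand at about 330,237 with three orange plates. Next I get coarse positions, then a closer look from the wrist.

```bash
python3 - <<'E'
from h import *
p=manip.camera_params('side')
for n,uv,z in [('yellow',(402,163),36),('blue',(405,187),36),('green',(408,212),36),('bknob',(391,183),50),('win_a',(313,173),33),('win_b',(337,173),33),('win_c',(362,173),33),('spot',(286,177),3),('loupe',(248,163),20),('cradle',(272,214),15),('knob',(277,226),63),('edgeL',(299,212),42),('edgeR',(359,211),42),('rear',(331,260),42),('screwdr',(358,207),5),('balance',(187,280),0)]:
    print(n,ray(p,uv,z).round(0))
p=manip.camera_params('wrist');s=st()
M=cv2.Rodrigues(p['rvec'])[0];c=-M.T@p['tvec'];T=R.from_euler('xyz',s['eef_rot']).as_matrix()
print('cam in tool',(T.T@(c-s['eef_pos'])).round(1),'\n',(M@T).round(3))
E
```

```text
yellow [443. 232.  36.]
blue [517. 233.  36.]
green [587. 234.  36.]
bknob [516. 199.  50.]
win_a [474.  16.  33.]
win_b [473.  74.  33.]
win_c [473. 134.  33.]
spot [463. -53.   3.]
loupe [ 432. -150.   20.]
cradle [582. -75.  15.]
knob [644. -52.  63.]
edgeL [594. -10.  42.]
edgeR [590. 124.  42.]
rear [713.  64.  42.]
screwdr [553. 124.   5.]
balance [ 742. -241.    0.]
cam in tool [ -68.4 -179.4   -0.2] 
 [[ 0.001 -0.     1.   ]
 [ 0.972 -0.237 -0.001]
 [ 0.237  0.972  0.   ]]
```

View pics/wrist0.png

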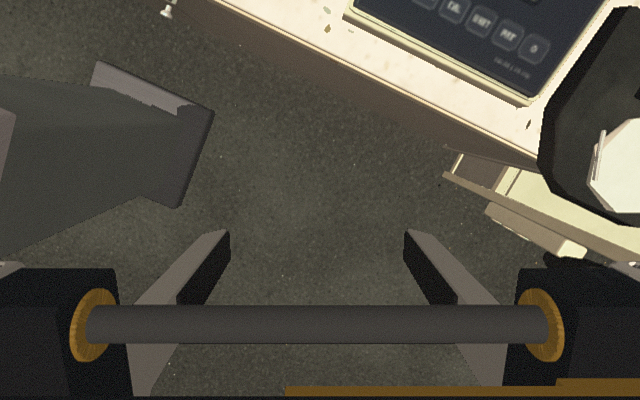

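>>> {"name": "play_rows", "arguments": {"series": [[[-0.22,-0.125,-0.284],0.2,0],[[-0.22,-0.125,-0.284],0.2,0],[[-0.22,-0.125,-0.284],0.2,0],[[-0.22,-0.125,-0.284],0.2,0],[[-0.22,-0.125,-0.284],0.2,0],[[-0.22,-0.125,-0.284],0.2,0],[[-0.22,-0.125,-0.284],0.2,0],[[-0.22,-0.125,-0.284],0.2,0],[[-0.516,-0.125,-0.379],0.43,0],[[-0.516,-0.125,-0.379],0.43,0],[[-0.516,-0.125,-0.379],0.43,0],[[-0.516,-0.125,-0.379],0.43,0],[[-0.516,-0.125,-0.379],0.43,0],[[-0.516,-0.125,-0.379],0.43,0],[[-0.516,-0.125,-0.379],0.43,0],[[-0.516,-0.125,-0.379],0.43,0],[[-0.516,-0.125,-0.379],0.43,0],[[-0.516,-0.125,-0.379],0.43,0]]}}

```text
clock: 1.95
eef_pos: [539.8, 59.0, 330.6]
eef_rot: [-1.571, -0.0, 3.141]
wrist_force: [0.6, -1.1, -0.1]
finger_gap: 94.2
```

```bash
python3 - <<'E'
from h import *
s=st();print(s['clock'],s['eef_pos'],s['eef_rot'])
im,p=shot('wrist','w1.png');np.savez('w1.npz',**p)
E
```

```text
1.95 [539.78916912  58.97259072 330.59807153] [-1.57149407e+00 -1.21099784e-04  3.14072129e+00]
```

View pics/w1.png

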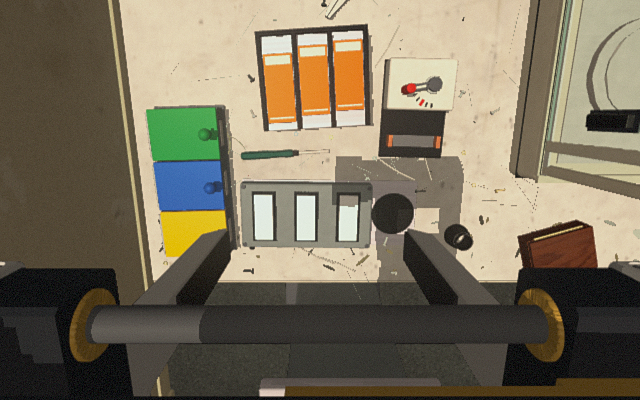

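The view shows the compartments in the order green, blue, yellow, with the blue knob at (211,187). The windows are at (263/306/348, 217), the spot at (393,213) and the loupe at (458,237). The cradle is at (413,141), the red lever knob at (408,88), and all three plates are present at about (280,90), (313,82) and (350,78). Now I measure these by contours.

```bash
cat > m.py <<'E'
from h import *
def rect(mask,p,z,box=None,minA=60,hull=True):
    "min-area rects of blobs lifted to plane z: centre, sizes, angle of long side (world)"
    m=mask.astype(np.uint8)
    if box: 
        k=np.zeros_like(m);k[box[1]:box[3],box[0]:box[2]]=1;m=m*k
    m=cv2.morphologyEx(m,cv2.MORPH_OPEN,np.ones((3,3)))
    out=[]
    for c in cv2.findContours(m,cv2.RETR_EXTERNAL,cv2.CHAIN_APPROX_NONE)[0]:
        if cv2.contourArea(c)<minA: continue
        W=np.array([ray(p,q,z)[:2] for q in c.reshape(-1,2)],np.float32)
        b=cv2.boxPoints(cv2.minAreaRect(W)); e=[b[1]-b[0],b[2]-b[1]]; e.sort(key=np.linalg.norm)
        l=e[1]; a=np.degrees(np.arctan2(l[1],l[0])); a=(a+45)%180-45
        u=c.reshape(-1,2).mean(0)
        out.append((u.round(0),b.mean(0).round(1),np.round([np.linalg.norm(e[1]),np.linalg.norm(e[0])],1),round(float(a),1)))
    return out
def hsv(im): return cv2.cvtColor(im,cv2.COLOR_RGB2HSV)
E
python3 - <<'E'
from m import *
im=cv2.cvtColor(cv2.imread('pics/w1.png'),cv2.COLOR_BGR2RGB);p=dict(np.load('w1.npz'))
h=hsv(im);H,S,V=h[...,0].astype(int),h[...,1].astype(int),h[...,2].astype(int)
def pr(n,l):
    for x in l: print(n,*x)
pr('blue',rect((H>100)&(H<125)&(S>120)&(V>60),p,36,(140,90,240,260)))
pr('green',rect((H>55)&(H<85)&(S>100)&(V>40),p,36,(140,90,240,260)))
pr('yellow',rect((H>18)&(H<30)&(S>150)&(V>120),p,36,(140,200,240,260)))
pr('win',rect((S<60)&(V>150),p,33,(243,184,369,244)))
pr('spot',rect((V<60),p,3,(372,185,415,240)))
pr('loupe17',rect((V<70),p,17,(440,215,480,260)))
pr('stand',rect((V<80)|((H<20)&(S>150)),p,47,(245,15,376,140)))
pr('plate',rect((H<20)&(S>150)&(V>120),p,45,(255,20,376,125)))
pr('cont',rect((H<20)&(S>120)&(V>100),p,21,(380,130,450,155),15))
pr('rknob',rect(((H<6)|(H>174))&(S>140),p,72,(395,78,425,110),10))
pr('unit',rect((S<60)&(V>150),p,34,(380,50,460,112)))
pr('unitdark',rect((V<60),p,4,(376,108,450,162)))
pr('screw',rect((H>45)&(H<90)&(S>90)&(V<140),p,6,(238,145,300,165),30))
for n,uv,z in [('bknob',(211,187),57),('pivot',(434,84),50)]: print(n,ray(p,uv,z))
def up(a,f): return cv2.resize(a,None,fx=f,fy=f,interpolation=cv2.INTER_CUBIC)
bg=cv2.imread('pics/w1.png')
cv2.imwrite('pics/c1.png',np.vstack([up(bg[45:165,370:470],4)[:,:400],])) 
a=up(bg[45:165,370:470],4); b=up(bg[100:220,145:240],4)
cv2.imwrite('pics/c1.png',np.hstack([a,b]))
E
```

```text
blue [190. 185.] [514.1 234.2] [91.  67.9] 91.4
green [186. 134.] [583.7 236. ] [91.2 67.8] 91.4
yellow [190. 227.] [444.9 232.5] [91.3 67.3] 91.5
win [348. 222.] [460.1  14.6] [53.4 25.4] 0.8
win [306. 218.] [466.9  75. ] [63.4 24.4] -0.2
win [263. 217.] [467.7 134.9] [65.5 25.3] -1.8
spot [392. 213.] [464.2 -54.2] [60.8 60.4] -0.1
loupe17 [458. 237.] [ 430.6 -149.4] [45.2 33.7] 32.1
stand [350. 108.] [617.2  16.9] [34.5  4. ] 93.2
stand [280.  90.] [637.9 105.4] [62.7 35.6] 3.5
stand [314.  82.] [647.6  62.3] [62.8 35.6] 3.4
stand [341.  84.] [640.   21.2] [89.4 42.2] 3.5
stand [329.  52.] [652.   61.7] [136.  118.2] 93.4
plate [350. 108.] [617.2  16.7] [34.6  4. ] 93.2
plate [280.  90.] [638.  105.6] [63.  35.7] 3.5
plate [314.  82.] [647.8  62.3] [63.  35.8] 3.4
plate [349.  77.] [653.7  18.5] [63.1 35.7] 3.5
cont [437. 142.] [ 571.8 -107.6] [16.5  6.9] 4.5
cont [389. 140.] [574.  -40.8] [15.   8.3] -0.1
rknob [409.  88.] [639.3 -50.7] [15.7  9.1] 89.9
unit [419.  80.] [650.5 -74.8] [107.   74.7] 89.9
unitdark [418. 152.] [556.4 -85.9] [64.4 13.3] 87.6
unitdark [426. 122.] [597.7 -93.1] [52.6 31.6] 89.9
bknob [516.44729778 197.94493954  57.        ]
pivot [645.59523849 -87.67988354  50.        ]
```

View pics/c1.png

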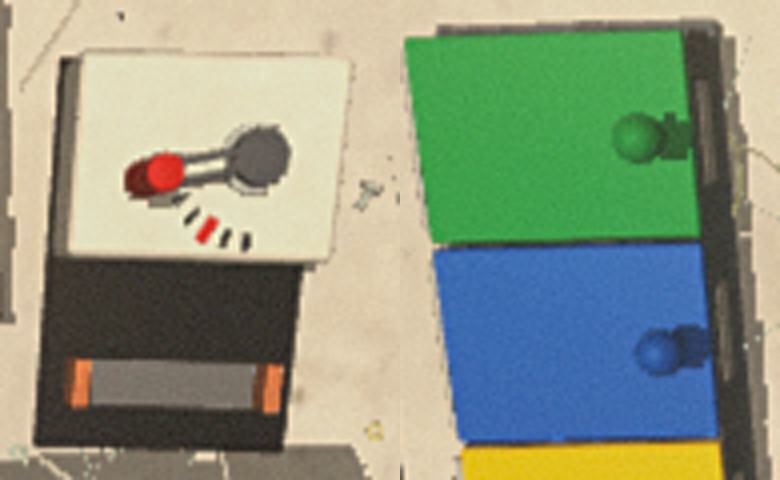

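```bash
python3 - <<'E'
from m import *
im=cv2.cvtColor(cv2.imread('pics/w1.png'),cv2.COLOR_BGR2RGB);p=dict(np.load('w1.npz'))
a=np.radians(3.4);c=np.array([652,61.7]);X=np.array([np.cos(a),np.sin(a)]);Y=np.array([-np.sin(a),np.cos(a)])
for y in(44,0,-44):
    print(y)
    for x in range(-66,66,3):
        for dz in (45,):
            uv=proj(p,[*(c+x*X+y*Y),dz])[0]; r,g,b=im[int(round(uv[1])),int(round(uv[0]))]; print(x,(r,g,b),end=' | ')
    print()
bg=cv2.imread('pics/w1.png');cv2.imwrite('pics/c2.png',cv2.resize(bg[15:140,245:380],None,fx=4.5,fy=4.5,interpolation=cv2.INTER_CUBIC))
E
```

```text
44
-66 (np.uint8(221), np.uint8(200), np.uint8(174)) | -63 (np.uint8(224), np.uint8(205), np.uint8(173)) | -60 (np.uint8(149), np.uint8(137), np.uint8(119)) | -57 (np.uint8(228), np.uint8(234), np.uint8(224)) | -54 (np.uint8(229), np.uint8(235), np.uint8(226)) | -51 (np.uint8(217), np.uint8(220), np.uint8(205)) | -48 (np.uint8(232), np.uint8(138), np.uint8(41)) | -45 (np.uint8(228), np.uint8(224), np.uint8(178)) | -42 (np.uint8(226), np.uint8(141), np.uint8(63)) | -39 (np.uint8(229), np.uint8(140), np.uint8(48)) | -36 (np.uint8(231), np.uint8(142), np.uint8(53)) | -33 (np.uint8(229), np.uint8(139), np.uint8(45)) | -30 (np.uint8(229), np.uint8(138), np.uint8(45)) | -27 (np.uint8(230), np.uint8(140), np.uint8(45)) | -24 (np.uint8(231), np.uint8(142), np.uint8(44)) | -21 (np.uint8(229), np.uint8(142), np.uint8(45)) | -18 (np.uint8(228), np.uint8(141), np.uint8(48)) | -15 (np.uint8(231), np.uint8(139), np.uint8(48)) | -12 (np.uint8(230), np.uint8(141), np.uint8(49)) | -9 (np.uint8(227), np.uint8(136), np.uint8(40)) | -6 (np.uint8(229), np.uint8(141), np.uint8(46)) | -3 (np.uint8(230), np
[... 4900 characters left out ...]
(np.uint8(230), np.uint8(130), np.uint8(39)) | 27 (np.uint8(229), np.uint8(129), np.uint8(39)) | 30 (np.uint8(226), np.uint8(140), np.uint8(71)) | 33 (np.uint8(226), np.uint8(231), np.uint8(200)) | 36 (np.uint8(226), np.uint8(226), np.uint8(195)) | 39 (np.uint8(229), np.uint8(228), np.uint8(200)) | 42 (np.uint8(229), np.uint8(131), np.uint8(55)) | 45 (np.uint8(227), np.uint8(228), np.uint8(218)) | 48 (np.uint8(228), np.uint8(227), np.uint8(217)) | 51 (np.uint8(231), np.uint8(227), np.uint8(214)) | 54 (np.uint8(77), np.uint8(73), np.uint8(65)) | 57 (np.uint8(50), np.uint8(47), np.uint8(40)) | 60 (np.uint8(134), np.uint8(120), np.uint8(104)) | 63 (np.uint8(226), np.uint8(209), np.uint8(179)) |
```

View pics/c2.png

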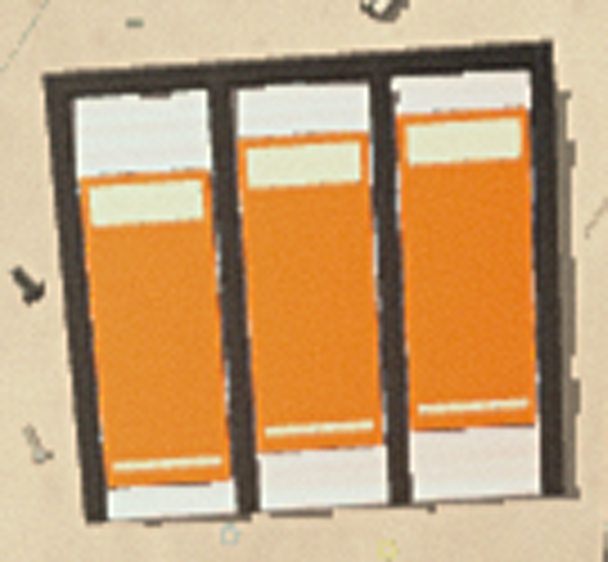

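The crop shows three plates 84 mm long, their fronts roughly 10, 17 and 19 mm back from the stand edge. Next I work out the first move, to above the blue knob.

```bash
python3 - <<'E'
from h import *
s=st();print(s['clock'],s['joints'].round(3),delta([516,200,150]))
E
```

```text
2.0 [4.100e-02 2.220e-01 1.332e+00 1.000e-03 1.587e+00 1.613e+00] [ 0.024   0.1809 -0.141 ]
```

>>> {"name": "play_rows", "arguments": {"series": [[[0.024,0.12,-0.14],-1.59,0.55],[[0.024,0.12,-0.14],-1.59,0.55],[[0.024,0.12,-0.14],-1.59,0.55],[[0.024,0.12,-0.14],-1.59,0.55],[[0.024,0.12,-0.14],-1.59,0.55],[[0.024,0.12,-0.14],-1.59,0.55],[[0.024,0.15,-0.14],-1.59,0.55],[[0.024,0.18,-0.14],-1.59,0.55],[[0.024,0.18,-0.14],-1.59,0.55],[[0.024,0.18,-0.14],-1.59,0.55],[[0.024,0.18,-0.14],-1.59,0.55],[[0.024,0.18,-0.14],-1.59,0.55],[[0.024,0.18,-0.14],-1.59,0.55]]}}

```text
clock: 3.3
eef_pos: [516.0, 198.5, 151.4]
eef_rot: [-1.57, 0.001, -1.556]
wrist_force: [0.2, 0.6, -0.2]
finger_gap: 42.4
```

```bash
python3 - <<'E'
from m import *
s=st();print(s['clock'],s['eef_pos'],s['eef_rot'],s['joints'].round(2))
im,p=shot('wrist','w2.png');np.savez('w2.npz',**p)
h=hsv(im);H,S,V=[h[...,i].astype(int) for i in range(3)]
for x in rect((H>100)&(H<125)&(S>120)&(V>40),p,35): print(*x)
print(proj(p,[515.8,199.5,53]))
E
```

```text
3.3 [516.03104551 198.52681069 151.35679962] [-1.56985291e+00  9.03345777e-04 -1.55637439e+00] [0.3  0.36 1.58 0.   1.21 0.29]
[314. 151.] [513.7 234.7] [91.1 67.6] 91.5
[[316.18134711 200.42626169]]
```

View pics/w2.png

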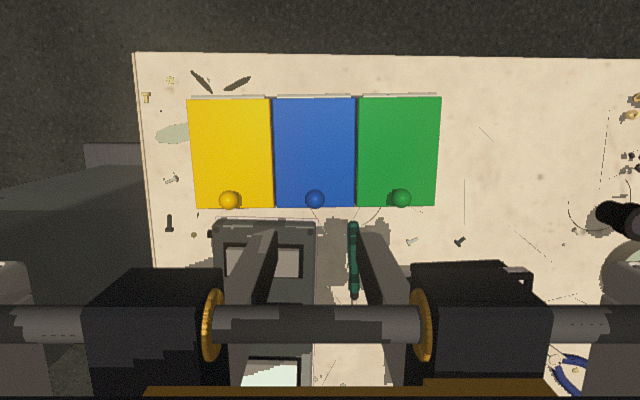

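>>> {"name": "play_rows", "arguments": {"series": [[[-0.001,0.05,-0.001],0,0.55],[[-0.001,0.1,-0.001],0,0.55],[[-0.001,0.107,-0.001],0,0.55],[[-0.001,0.107,-0.001],0,0.55],[[-0.001,0.107,-0.001],0,1],[[-0.001,0.107,-0.001],0,1],[[-0.001,0.107,-0.001],0,1],[[-0.001,0.107,-0.001],0,1],[[-0.001,0.107,-0.001],0,1],[[-0.001,0.107,-0.001],0,1]], "squeeze": 15}}

```text
clock: 4.35
eef_pos: [514.9, 199.9, 45.2]
eef_rot: [-1.57, 0.001, -1.556]
wrist_force: [-6.1, -1.3, 8.5]
finger_gap: 14.3
```

```bash
python3 - <<'E'
from h import *
s=st();print(s['eef_pos'],s['eef_rot'],s['finger_gap'],s['wrist_force'])
# arc offsets in tool axes: (tool x=-y, tool y=-z)
for d in range(0,106,6):
    a=np.radians(16.04+d);r=83.2
    dy=80-r*np.cos(a);dz=r*np.sin(a)-23
    print(d,[round(-dy/1000,3),round(-dz/1000,3),0])
E
```

```text
[514.86282618 199.85935447  45.22312128] [-1.57029993e+00  1.01574716e-03 -1.55598668e+00] 14.254477799745663 [-6.13168612 -1.34450881  8.47389593]
0 [np.float64(-0.0), np.float64(0.0), 0]
6 [np.float64(-0.003), np.float64(-0.008), 0]
12 [np.float64(-0.007), np.float64(-0.016), 0]
18 [np.float64(-0.011), np.float64(-0.024), 0]
24 [np.float64(-0.016), np.float64(-0.031), 0]
30 [np.float64(-0.022), np.float64(-0.037), 0]
36 [np.float64(-0.029), np.float64(-0.043), 0]
42 [np.float64(-0.036), np.float64(-0.048), 0]
48 [np.float64(-0.044), np.float64(-0.052), 0]
54 [np.float64(-0.052), np.float64(-0.055), 0]
60 [np.float64(-0.06), np.float64(-0.058), 0]
66 [np.float64(-0.068), np.float64(-0.059), 0]
72 [np.float64(-0.077), np.float64(-0.06), 0]
78 [np.float64(-0.086), np.float64(-0.06), 0]
84 [np.float64(-0.095), np.float64(-0.059), 0]
90 [np.float64(-0.103), np.float64(-0.057), 0]
96 [np.float64(-0.111), np.float64(-0.054), 0]
102 [np.float64(-0.119), np.float64(-0.05), 0]
```

>>> {"name": "play_rows", "arguments": {"series": [[[-0.001,-0.004,0],0,1],[[-0.003,-0.008,0],0,1],[[-0.007,-0.016,0],0,1],[[-0.011,-0.024,0],0,1],[[-0.011,-0.024,0],0,1]], "squeeze": 15}}

```text
clock: 4.85
eef_pos: [514.5, 211.7, 70.5]
eef_rot: [-1.57, 0.001, -1.555]
wrist_force: [-3.9, -1.5, 1.1]
finger_gap: 14.8
```

>>> {"name": "play_rows", "arguments": {"series": [[[-0.005,-0.007,0],0,1],[[-0.011,-0.013,0],0,1],[[-0.018,-0.019,0],0,1],[[-0.025,-0.024,0],0,1],[[-0.033,-0.028,0],0,1],[[-0.041,-0.031,0],0,1],[[-0.049,-0.034,0],0,1],[[-0.057,-0.035,0],0,1],[[-0.066,-0.036,0],0,1],[[-0.075,-0.036,0],0,1],[[-0.084,-0.035,0],0,1],[[-0.092,-0.033,0],0,1],[[-0.1,-0.03,0],0,1],[[-0.107,-0.027,0],0,1],[[-0.107,-0.027,0],0,1]]}}

```text
clock: 6.35
eef_pos: [511.9, 320.2, 97.7]
eef_rot: [-1.572, 0.002, -1.554]
wrist_force: [-10.0, 0.6, 2.7]
finger_gap: 14.8
```

```bash
python3 - <<'E'
from h import *
im,p=shot('side');a=im[130:260,360:460]
b,_=shot('scene');b=b[200:330,230:360]
cv2.imwrite('pics/c3.png',cv2.cvtColor(np.hstack([cv2.resize(a,(400,520)),cv2.resize(b,(400,400)) if 0 else cv2.resize(b,(400,520))]),cv2.COLOR_RGB2BGR))
E
```

```text
(no output)
```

View pics/c3.png

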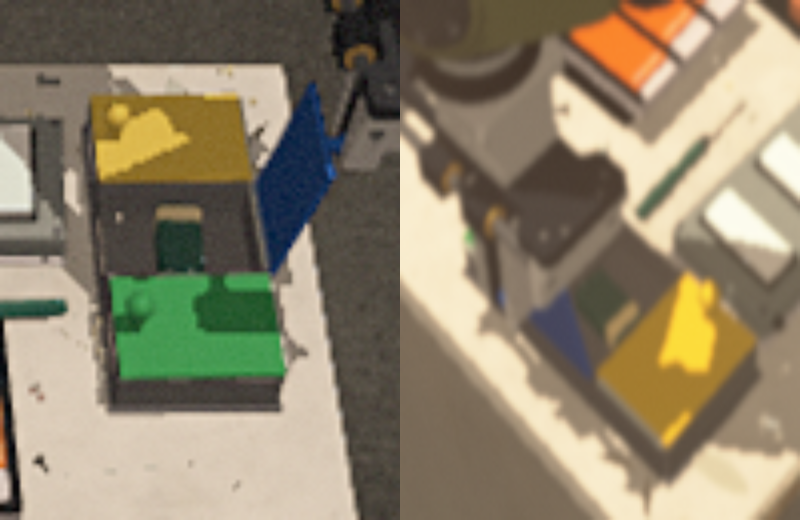

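The blue lid stands open past upright (about 102°), and the dark green battery lies at about the middle of the compartment. I nudge the lid to its stop before letting go, so the gripper body has more room.

>>> {"name": "play_rows", "arguments": {"series": [[[-0.002,0.001,0],0,1],[[-0.004,0.002,0],0,1],[[-0.006,0.003,0],0,1],[[-0.006,0.003,0],0,1]]}}

```text
clock: 6.85
eef_pos: [511.5, 326.2, 94.8]
eef_rot: [-1.572, 0.002, -1.554]
wrist_force: [-4.8, -0.9, -2.3]
finger_gap: 14.6
```

>>> {"name": "play_rows", "arguments": {"series": [[[0,0,0],0,0.6],[[0,0,0],0,0.6],[[0,0,0],0,0.6],[[0,-0.03,0],0,0.6],[[0,-0.07,0],0,0.6],[[0,-0.11,0],0,0.6],[[0.05,-0.11,0.003],0,0.6],[[0.1,-0.11,0.005],0,0.6],[[0.12,-0.11,0.005],0,0.6],[[0.12,-0.11,0.005],0,0.6]]}}

```text
clock: 7.85
eef_pos: [519.2, 203.9, 205.3]
eef_rot: [-1.571, 0.002, -1.558]
wrist_force: [-0.0, 0.7, -0.2]
finger_gap: 37.9
```

```bash
python3 - <<'E'
from m import *
s=st();print(s['clock'],s['eef_pos'],s['eef_rot'],s['finger_gap'])
im,p=shot('wrist','w3.png');np.savez('w3.npz',**p)
im2,p2=shot('side','s3.png');im3,p3=shot('scene','sc3.png')
for im,p in((im,p),(im2,p2),(im3,p3)):
  h=hsv(im);H,S,V=[h[...,i].astype(int) for i in range(3)]
  m=(H>100)&(H<125)&(S>120)&(V>30)
  m=cv2.morphologyEx(m.astype(np.uint8),cv2.MORPH_OPEN,np.ones((2,2)))
  for c in cv2.findContours(m,0,2)[0]:
    if cv2.contourArea(c)>100: print(cv2.approxPolyDP(c,3,True).reshape(-1,2).tolist())
  # expected lid tip corners
  print('exp tip',proj(p,[[480,305,118],[548,307,118]]).round(0).tolist(), 'hinge',proj(p,[[479,279,30],[547,281,30]]).round(0).tolist())
E
```

```text
7.85 [519.23502806 203.88734426 205.30405232] [-1.57099142  0.00195549 -1.55758375] 37.93198139401102
[[262, 66], [264, 71], [310, 72], [311, 88], [317, 88], [315, 84], [319, 81], [326, 88], [328, 81], [329, 89], [340, 89], [339, 99], [346, 81], [351, 79], [345, 88], [349, 89], [355, 63], [315, 64], [319, 42], [311, 34], [299, 42], [303, 64]]
exp tip [[264.0, 68.0], [359.0, 66.0]] hinge [[276.0, 108.0], [346.0, 107.0]]
[[442, 152], [426, 176], [429, 197], [447, 175], [446, 170], [453, 169], [452, 165], [444, 164]]
exp tip [[441.0, 152.0], [446.0, 176.0]] hinge [[422.0, 176.0], [426.0, 199.0]]
exp tip [[280.0, 274.0], [257.0, 257.0]] hinge [[293.0, 293.0], [271.0, 276.0]]
```

View pics/w3.png

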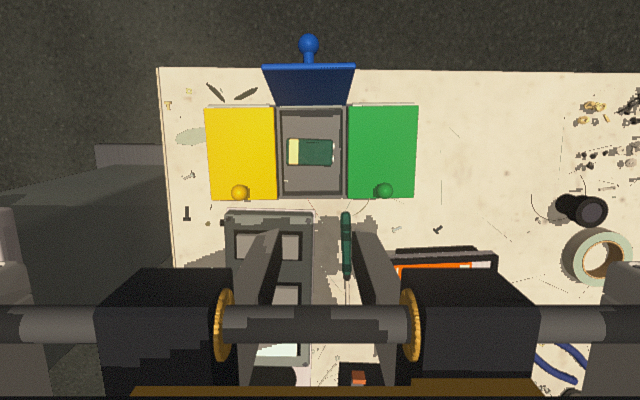

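The open lid stands where expected (tip about y 305, z 118). The battery shows as a cream and green block at px (288–333, 138–166). Locating it and checking the clearance of the gripper body.

```bash
python3 - <<'E'
from m import *
im=cv2.cvtColor(cv2.imread('pics/w3.png'),cv2.COLOR_BGR2RGB);p=dict(np.load('w3.npz'))
h=hsv(im);H,S,V=[h[...,i].astype(int) for i in range(3)]
for x in rect((S>60)&(H>20)&(H<100),p,24,(280,130,340,175)): print(*x)
for uv in [(281,113),(340,112),(282,194),(343,193)]: print('rim inner',ray(p,uv,30).round(1))
s=st();T=R.from_euler('xyz',s['eef_rot']).as_matrix()
# angles of gripper body features: rod end piece inner edge px 30/590 , carriage 
print(s['joints'].round(2))
E
```

```text
[308. 151.] [510.8 236.4] [46.4 26.3] -0.5
rim inner [483.5 274.1  30. ]
rim inner [541.3 275.8  30. ]
rim inner [483.6 192.8  30. ]
rim inner [546.7 194.6  30. ]
[0.31 0.32 1.5  0.   1.33 0.3 ]
```

>>> {"name": "play_rows", "arguments": {"series": [[[-0.033,0,-0.007],1.56,0.6],[[-0.033,0,-0.007],1.56,0.6],[[-0.033,0,-0.007],1.56,0.6],[[-0.033,0,-0.007],1.56,0.6],[[-0.033,0,-0.007],1.56,0.6],[[-0.033,0,-0.007],1.56,0.6],[[-0.033,0,-0.007],1.56,0.6],[[-0.033,0,-0.007],1.56,0.6],[[-0.033,0,-0.007],1.56,0.6],[[-0.033,0,-0.007],1.56,0.6],[[-0.033,0,-0.007],1.56,0.6],[[-0.033,0.05,-0.007],1.56,0.6],[[-0.033,0.1,-0.007],1.56,0.6],[[-0.033,0.145,-0.007],1.56,0.6],[[-0.033,0.165,-0.007],1.56,0.6],[[-0.033,0.175,-0.007],1.56,0.6],[[-0.033,0.175,-0.007],1.56,0.6]]}}

```text
clock: 9.7
eef_pos: [510.7, 240.8, 29.1]
eef_rot: [-1.573, -0.002, -3.113]
wrist_force: [0.6, 0.1, 0.8]
finger_gap: 37.4
```

>>> {"name": "play_rows", "arguments": {"series": [[[0,0,0.0044],0,0.6],[[0,0.003,0.0044],0,0.6],[[0,0.005,0.0044],0,0.6]]}}

```text
clock: 10.0
eef_pos: [511.3, 236.5, 25.0]
eef_rot: [-1.573, -0.001, -3.113]
wrist_force: [0.3, 0.8, -0.6]
finger_gap: 37.7
```

>>> {"name": "play_rows", "arguments": {"series": [[[0,0.001,0],0,0.6],[[0,0.001,0],0,0.6]]}}

```text
clock: 10.2
eef_pos: [511.5, 236.6, 24.2]
eef_rot: [-1.573, -0.0, -3.113]
wrist_force: [0.3, -0.6, -0.4]
finger_gap: 37.9
```

>>> {"name": "play_rows", "arguments": {"series": [[[0,0.001,0],0,0.6],[[0,0.001,0],0,0.6]]}}

```text
clock: 10.4
eef_pos: [511.5, 236.6, 23.2]
eef_rot: [-1.573, -0.0, -3.113]
wrist_force: [0.2, 0.6, -0.1]
finger_gap: 37.6
```

>>> {"name": "play_rows", "arguments": {"series": [[[0,0.001,0],0,0.6],[[0,0.001,0],0,0.6]]}}

```text
clock: 10.6
eef_pos: [511.4, 236.6, 22.1]
eef_rot: [-1.573, -0.0, -3.113]
wrist_force: [0.2, 0.2, 0.3]
finger_gap: 37.7
```

>>> {"name": "play_rows", "arguments": {"series": [[[0,0.001,0],0,0.6],[[0,0.001,0],0,0.6]]}}

```text
clock: 10.8
eef_pos: [511.3, 236.5, 20.9]
eef_rot: [-1.573, -0.001, -3.113]
wrist_force: [-0.1, 0.1, 0.5]
finger_gap: 37.6
```

```bash
python3 - <<'E'
from h import *
im,p=shot('side');a=im[110:230,380:480]
b,_=shot('wrist')
cv2.imwrite('pics/c4.png',cv2.cvtColor(np.hstack([cv2.resize(a,None,fx=4,fy=4,interpolation=2),b[20:230,220:400][:, :].repeat(2,0).repeat(2,1)[:480] if 0 else cv2.resize(b[20:260,200:400],(400,480))]),cv2.COLOR_RGB2BGR))
E
```

```text
(no output)
```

View pics/c4.png

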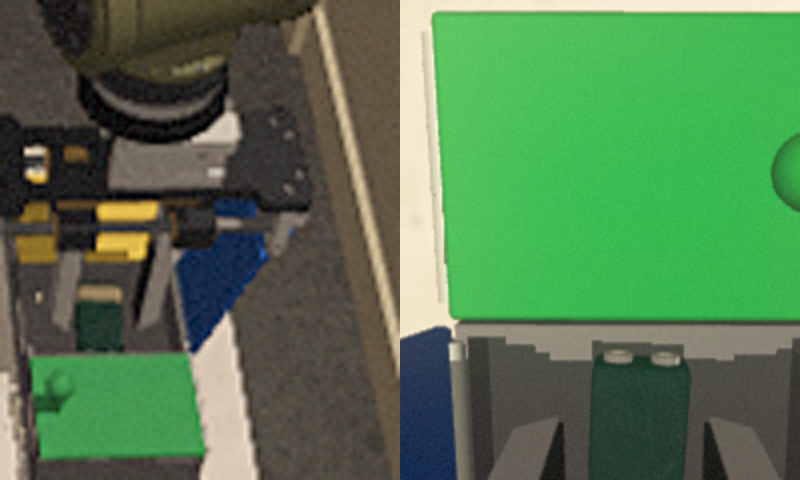

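The battery sits centred between the fingers, with the lid tip close behind the gripper's end bracket. I lower a little more, watching the force.

>>> {"name": "play_rows", "arguments": {"series": [[[0,0.001,0],0,0.6],[[0,0.001,0],0,0.6]]}}

```text
clock: 11.1
eef_pos: [511.5, 236.7, 20.1]
eef_rot: [-1.573, -0.0, -3.113]
wrist_force: [0.3, 0.0, 1.2]
finger_gap: 37.9
```

>>> {"name": "play_rows", "arguments": {"series": [[[0,0.001,0],0,0.6],[[0,0.001,0],0,0.6]]}}

```text
clock: 11.3
eef_pos: [511.4, 236.7, 19.0]
eef_rot: [-1.573, -0.0, -3.113]
wrist_force: [0.6, 0.2, 0.7]
finger_gap: 37.5
```

>>> {"name": "play_rows", "arguments": {"series": [[[0,0.001,0],0,0.6],[[0,0.001,0],0,0.6]]}}

```text
clock: 11.5
eef_pos: [511.3, 236.7, 17.8]
eef_rot: [-1.573, -0.0, -3.113]
wrist_force: [0.0, 1.1, -0.3]
finger_gap: 37.3
```

Still free of contact, so I continue.

>>> {"name": "play_rows", "arguments": {"series": [[[0,0.001,0],0,0.6],[[0,0.002,0],0,0.6]]}}

```text
clock: 11.7
eef_pos: [511.3, 236.7, 15.6]
eef_rot: [-1.573, -0.001, -3.113]
wrist_force: [-0.3, 1.4, 1.2]
finger_gap: 37.5
```

>>> {"name": "play_rows", "arguments": {"series": [[[0,0.001,0],0,0.6],[[0,0.001,0],0,0.6]]}}

```text
clock: 11.9
eef_pos: [511.2, 236.7, 14.5]
eef_rot: [-1.573, -0.001, -3.113]
wrist_force: [-0.2, 0.9, 0.0]
finger_gap: 37.2
```

>>> {"name": "play_rows", "arguments": {"series": [[[0,0.001,0],0,0.6],[[0,0.001,0],0,0.6]]}}

```text
clock: 12.1
eef_pos: [511.2, 236.7, 13.3]
eef_rot: [-1.573, -0.001, -3.113]
wrist_force: [0.4, 1.0, 0.2]
finger_gap: 37.5
```

>>> {"name": "play_rows", "arguments": {"series": [[[0,0,0],0,1],[[0,0,0],0,1],[[0,0,0],0,1],[[0,0,0],0,1],[[0,0,0],0,1],[[0,-0.02,0],0,1],[[0,-0.06,0],0,1],[[0,-0.11,0],0,1],[[0,-0.13,0],0,1],[[0,-0.13,0],0,1]], "squeeze": 25}}

```text
clock: 13.1
eef_pos: [512.5, 236.7, 146.7]
eef_rot: [-1.575, 0.004, -3.114]
wrist_force: [-0.5, 0.4, -0.9]
finger_gap: 25.7
```

```bash
python3 - <<'E'
from h import *
s=st();print(s['eef_pos'],s['eef_rot'],delta([573,-74,150]),s['joints'].round(2))
E
```

```text
[512.51705259 236.74370995 146.67532834] [-1.57491064  0.0042961  -3.11350076] [-0.0517 -0.0044  0.3123] [0.37 0.38 1.55 0.   1.2  1.91]
```

>>> {"name": "play_rows", "arguments": {"series": [[[-0.005,-0.003,0.04],-0.15,1],[[-0.011,-0.003,0.08],-0.3,1],[[-0.017,-0.003,0.12],-0.45,1],[[-0.022,-0.003,0.16],-0.6,1],[[-0.028,-0.003,0.2],-0.75,1],[[-0.034,-0.003,0.24],-0.9,1],[[-0.039,-0.003,0.28],-1.05,1],[[-0.045,-0.003,0.32],-1.2,1],[[-0.05,-0.003,0.363],-1.35,1],[[-0.05,-0.003,0.363],-1.5,1],[[-0.05,-0.003,0.363],-1.52,1],[[-0.05,-0.003,0.363],-1.52,1]]}}

```text
clock: 14.3
eef_pos: [572.1, -124.9, 146.8]
eef_rot: [-1.569, 0.005, -1.594]
wrist_force: [-0.2, 0.6, -1.0]
finger_gap: 26.3
```

```bash
python3 - <<'E'
from m import *
s=st();print(s['clock'],s['eef_pos'],s['eef_rot'],s['finger_gap'])
im,p=shot('wrist','w5.png');np.savez('w5.npz',**p)
print(proj(p,[[573,-74,21]]))
h=hsv(im);H,S,V=[h[...,i].astype(int) for i in range(3)]
for x in rect((H<20)&(S>120)&(V>80),p,21,None,15): print(*x)
E
```

```text
14.3 [ 572.12488706 -124.91499752  146.76793104] [-1.56893573  0.00490313 -1.59359753] 26.298354675465987
[[315.89400107 136.7901594 ]]
[122. 363.] [ 369.6 -296. ] [49.  22.8] 89.8
[388. 346.] [ 639.2 -280.5] [20.4  5. ] 88.6
[388. 330.] [ 639.3 -262.5] [11.3  3.9] 91.4
[248. 303.] [ 504.3 -229.6] [20.9  4.6] 76.9
[316. 176.] [ 571.9 -107.5] [15.   6.2] -1.4
[378. 141.] [626.7 -78.5] [9.  3.9] -31.4
[406. 110.] [649.1 -53.2] [19.6 12.2] -1.3
[316.  98.] [573.8 -42.5] [15.1  5.6] -1.3
[424.  17.] [663.9  16.2] [92.1 27.7] -1.3
```

View pics/w5.png

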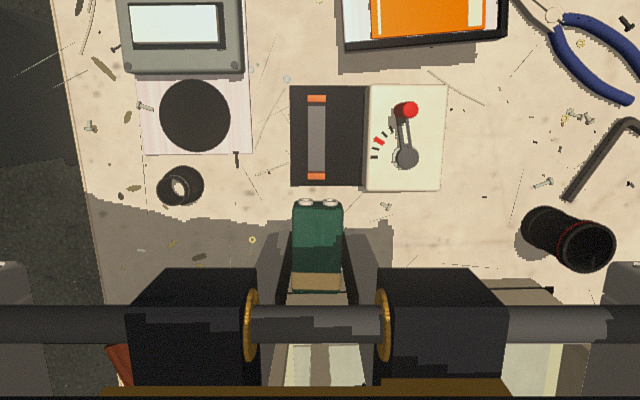

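```bash
python3 - <<'E'
from m import *
p=dict(np.load('w5.npz'));s=st();T=R.from_euler('xyz',s['eef_rot']).as_matrix()
for uv in [(318,203),(318,208),(318,272),(318,292)]:
    for z in (157.5,): print(uv,z,(T.T@(ray(p,uv,z)-s['eef_pos'])).round(1))
print(proj(p,[s['eef_pos']+T@np.array(v) for v in ([-25,-10.7,0],[25,-10.7,0],[0,-10.7,13],[-25,7.3,0])]).round(0))
print('to cradle over',delta([572.9,-75,146.8]))
E
```

```text
(318, 203) 157.5 [-25.8 -10.3   0.5]
(318, 208) 157.5 [-23.3 -10.3   0.5]
(318, 272) 157.5 [ 11.1 -10.5   0.6]
(318, 292) 157.5 [ 22.6 -10.5   0.6]
[[317. 205.]
 [317. 296.]
 [342. 252.]
 [317. 197.]]
to cradle over [-0.0497  0.0005 -0.0005]
```

>>> {"name": "play_rows", "arguments": {"series": [[[-0.03,0,0],0,1],[[-0.0495,0,-0.0005],0,1],[[-0.0495,0,-0.0005],0,1],[[-0.0495,0.045,-0.0005],0,1],[[-0.0495,0.085,-0.0005],0,1],[[-0.0495,0.11,-0.0005],0,1],[[-0.0495,0.12,-0.0005],0,1],[[-0.0495,0.125,-0.0005],0,1],[[-0.0495,0.128,-0.0005],0,1],[[-0.0495,0.128,-0.0005],0,1]]}}

```text
clock: 15.35
eef_pos: [573.7, -74.8, 20.2]
eef_rot: [-1.567, 0.005, -1.595]
wrist_force: [0.1, -0.5, 0.5]
finger_gap: 25.8
```

>>> {"name": "play_rows", "arguments": {"series": [[[0,0.0015,-0.0007],0,1],[[0,0.0025,-0.0007],0,1],[[0,0.003,-0.0007],0,1],[[0,0.003,-0.0007],0,1]]}}

```text
clock: 15.75
eef_pos: [573.2, -74.7, 17.4]
eef_rot: [-1.567, 0.004, -1.595]
wrist_force: [0.1, -0.4, 0.7]
finger_gap: 26.1
```

>>> {"name": "play_rows", "arguments": {"series": [[[0,0.001,0],0,1],[[0,0.001,0],0,1],[[0,0.001,0],0,0.55],[[0,0.001,0],0,0.55],[[0,0.001,0],0,0.55],[[0,-0.03,0],0,0.55],[[0,-0.08,0],0,0.55],[[0.02,-0.13,0],0,0.55],[[0.05,-0.13,0],0,0.55],[[0.05,-0.13,0],0,0.55]]}}

```text
clock: 16.75
eef_pos: [571.8, -128.0, 148.7]
eef_rot: [-1.564, 0.003, -1.597]
wrist_force: [-0.1, 0.6, -0.6]
finger_gap: 42.2
```

```bash
python3 - <<'E'
from m import *
s=st();print(s['clock'],s['eef_pos'],s['eef_rot'])
im,p=shot('wrist','w6.png')
h=hsv(im);H,S,V=[h[...,i].astype(int) for i in range(3)]
for x in rect((S>60)&(H>20)&(H<100),p,28,(280,80,350,200)): print('batt',*x)
for x in rect((H<20)&(S>120)&(V>80),p,21,(295,80,340,200),15): print('cont',*x)
for x in rect((S>60)&(H>20)&(H<100),p,6,(0,0,640,200)): print('any',*x)
cv2.imwrite('pics/c6.png',cv2.resize(cv2.cvtColor(im[60:210,260:470],cv2.COLOR_RGB2BGR),None,fx=3,fy=3))
E
```

```text
16.75 [ 571.81271798 -127.96510663  148.74090817] [-1.56387673  0.00330435 -1.59737296]
batt [316. 134.] [573.3 -75.1] [46.1 25. ] 86.6
cont [315. 172.] [ 572.3 -107.6] [15.   6.2] -1.6
cont [316.  94.] [574.1 -42.4] [14.3  5.6] -1.5
any [316. 134.] [573.4 -76.2] [49.5 26.9] 86.6
```

The battery lies in the cradle (573.3, -75.1 against a cradle centre of 573.2, -75.0). Next is the left plate: go over it with shut fingers.

>>> {"name": "play_rows", "arguments": {"series": [[[-0.05,0,0.015],0.15,1],[[-0.1,0,0.03],0.3,1],[[-0.15,0,0.045],0.45,1],[[-0.2,0,0.06],0.6,1],[[-0.236,0,0.074],0.75,1],[[-0.236,0,0.074],0.9,1],[[-0.236,0,0.074],1.05,1],[[-0.236,0,0.074],1.2,1],[[-0.236,0,0.074],1.35,1],[[-0.236,0.03,0.074],1.485,1],[[-0.236,0.06,0.074],1.485,1],[[-0.236,0.078,0.074],1.485,1],[[-0.236,0.078,0.074],1.485,1]]}}

```text
clock: 18.1
eef_pos: [649.7, 108.6, 66.7]
eef_rot: [-1.575, -0.002, -3.081]
wrist_force: [0.1, 0.5, 0.5]
finger_gap: 0.6
```

```bash
python3 - <<'E'
from m import *
s=st();print(s['clock'],s['eef_pos'],s['eef_rot'],s['finger_gap'],s['wrist_force'],delta([651.9,105.8,50]))
E
```

```text
18.1 [649.73333131 108.62399806  66.73962372] [-1.57452492e+00 -1.60228895e-03 -3.08143170e+00] 0.631070119775559 [0.13037339 0.51783801 0.53691404] [-0.002   0.0167  0.003 ]
```

Descend to near contact, then in small steps.

>>> {"name": "play_rows", "arguments": {"series": [[[-0.002,0.01,0.003],0,1],[[-0.002,0.0175,0.003],0,1],[[-0.002,0.019,0.003],0,1],[[-0.002,0.0195,0.003],0,1]]}}

```text
clock: 18.5
eef_pos: [652.0, 105.9, 47.4]
eef_rot: [-1.575, -0.001, -3.081]
wrist_force: [-0.4, 0.2, 1.1]
finger_gap: 0.5
```

>>> {"name": "play_rows", "arguments": {"series": [[[0,0.001,0],0,1],[[0,0.002,0],0,1],[[0,0.002,0],0,1]]}}

```text
clock: 18.8
eef_pos: [652.0, 105.8, 45.5]
eef_rot: [-1.575, -0.001, -3.082]
wrist_force: [-0.0, 0.2, -0.3]
finger_gap: 0.7
```

>>> {"name": "play_rows", "arguments": {"series": [[[0,0.0008,0],0,1],[[0,0.0012,0],0,1],[[0,0.0012,0],0,1]]}}

```text
clock: 19.1
eef_pos: [652.2, 105.9, 45.3]
eef_rot: [-1.575, -0.001, -3.081]
wrist_force: [-4.4, -0.7, 7.4]
finger_gap: 0.4
```

>>> {"name": "play_rows", "arguments": {"series": [[[0.003,0.001,0],0,1],[[0.008,0.001,0],0,1],[[0.013,0.001,0],0,1],[[0.018,0.001,0],0,1],[[0.023,0.001,0],0,1],[[0.028,0.001,0],0,1],[[0.033,0.001,0],0,1],[[0.037,0.001,0],0,1],[[0.037,0.001,0],0,1],[[0.037,0.001,0],0,1]]}}

```text
clock: 20.1
eef_pos: [615.4, 103.7, 45.3]
eef_rot: [-1.575, 0.001, -3.081]
wrist_force: [-1.8, 0.6, 7.8]
finger_gap: 0.6
```

>>> {"name": "play_rows", "arguments": {"series": [[[0,-0.01,0],0,1],[[0,-0.04,0],0,1],[[0.02,-0.08,0],0,0.5],[[0.06,-0.12,0],0,0.5],[[0.1,-0.12,0],0,0.5],[[0.1,-0.12,0],0,0.5]]}}

```text
clock: 20.7
eef_pos: [511.6, 97.2, 166.5]
eef_rot: [-1.575, 0.0, -3.081]
wrist_force: [0.8, -0.3, -0.1]
finger_gap: 29.1
```

```bash
python3 - <<'E'
from m import *
s=st();print(s['clock'],s['eef_pos'],s['eef_rot'])
im,p=shot('wrist','w7.png');np.savez('w7.npz',**p)
h=hsv(im);H,S,V=[h[...,i].astype(int) for i in range(3)]
for x in rect((H<20)&(S>150)&(V>120),p,45): print('plate',*x)
for x in rect((S<60)&(V>150),p,33): print('win',*x)
E
```

```text
20.7 [511.61515533  97.15226126 166.48272732] [-1.57468558e+00  4.05709870e-04 -3.08096980e+00]
plate [315. 134.] [564.8 101.7] [34.6  4.1] 93.4
plate [545. 138.] [572.6 -91.9] [13.5  5.9] 0.5
plate [474. 131.] [574.4 -30.9] [14.5  5.9] -2.0
plate [535.  43.] [645.4 -68.6] [11.8 11.5] 101.5
plate [319.  79.] [607.5 104. ] [76.5 35.8] 3.3
plate [426.  46.] [643.3  18.1] [56.5 36.2] 3.4
plate [371.  40.] [639.1  61.8] [59.6 35.9] 3.4
win [428. 262.] [451.  -14.4] [28.4 12.3] 93.5
win [317. 280.] [430.7  92.9] [66.2 63.9] 93.5
win [115. 263.] [433.1 282.7] [93.8 30.9] 0.3
win [402. 239.] [470.8  14.8] [55.7 25.5] -0.9
win [337. 239.] [466.4  75.1] [66.2 25.3] -1.2
win [274. 218.] [482.8 134.6] [36.2 26.1] 1.3
win [114. 174.] [517.6 280.7] [33.8  2.8] 1.8
win [202. 164.] [527.6 204.2] [40.6 31.2] 3.4
win [369.  93.] [600.8  57.8] [38.5 16.3] 93.4
win [423.  90.] [605.5  12.6] [38.3 20.4] 93.4
win [316.  39.] [640.7 105.8] [31.5  9.2] 93.4
win [316.  14.] [659.4 106.9] [38.9 20.7] 93.4
win [377. 123.] [537.8  43.9] [506.  270.8] 93.4
```

View pics/w7.png

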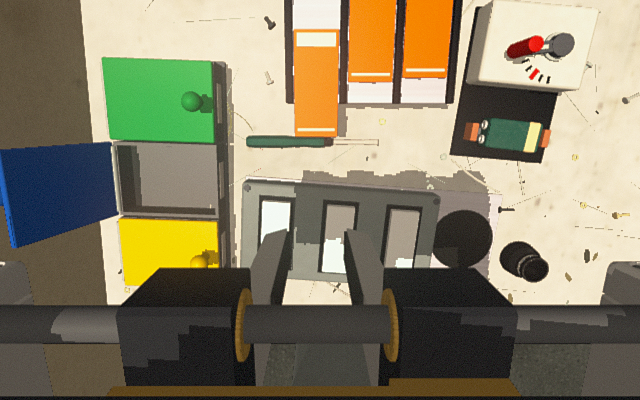

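The left plate has slid out and overhangs by about 27 mm (front edge at px row 136). The battery lies squarely in the cradle. Now I grip the overhang by its sides.

>>> {"name": "play_rows", "arguments": {"series": [[[-0.04,0,-0.001],0,0.35],[[-0.065,0,-0.001],0,0.35],[[-0.065,0.04,-0.001],0,0.35],[[-0.065,0.08,-0.001],0,0.35],[[-0.065,0.115,-0.001],0,0.35],[[-0.065,0.128,-0.001],0,0.35],[[-0.065,0.128,-0.001],0,0.35],[[-0.065,0.128,-0.001],0,0.35]], "squeeze": 15}}

```text
clock: 21.55
eef_pos: [580.1, 102.8, 40.1]
eef_rot: [-1.575, 0.004, -3.081]
wrist_force: [-1.1, -1.2, -0.8]
finger_gap: 61.1
```

>>> {"name": "play_rows", "arguments": {"series": [[[0.004,0.0015,0],0,0.35],[[0.004,0.0015,0],0,0.35],[[0.004,0.0015,0],0,1],[[0.004,0.0015,0],0,1],[[0.004,0.0015,0],0,1],[[0.004,0.0015,0],0,1],[[0.004,0.0015,0],0,1],[[0.004,0.0015,0],0,1],[[0.004,0.0015,0],0,1]]}}

```text
clock: 22.45
eef_pos: [576.2, 102.5, 38.6]
eef_rot: [-1.575, 0.004, -3.081]
wrist_force: [-0.6, 0.2, 1.1]
finger_gap: 35.8
```

>>> {"name": "play_rows", "arguments": {"series": [[[0,-0.01,0],0,1],[[0,-0.03,0],0,1],[[0,-0.05,0],0,1],[[0.02,-0.05,-0.006],0.02,1],[[0.045,-0.05,-0.014],0.04,1],[[0.075,-0.05,-0.023],0.06,1],[[0.105,-0.05,-0.032],0.08,1],[[0.134,-0.05,-0.041],0.08,1],[[0.134,-0.04,-0.041],0.08,1],[[0.134,-0.03,-0.041],0.08,1],[[0.134,-0.03,-0.041],0.08,1]]}}

```text
clock: 23.55
eef_pos: [439.9, 135.0, 67.2]
eef_rot: [-1.575, 0.002, 3.122]
wrist_force: [-0.4, -0.7, -0.2]
finger_gap: 35.7
```

```bash
cat > pl.py <<'E'
from m import *
import sys
s=st();print(s['clock'],s['eef_pos'].round(1),s['eef_rot'].round(3),s['finger_gap'],s['wrist_force'].round(1))
im,p=shot('wrist',sys.argv[1]);np.savez(sys.argv[1][:-4]+'.npz',**p)
h=hsv(im);H,S,V=[h[...,i].astype(int) for i in range(3)]
z=float(sys.argv[2]) if len(sys.argv)>2 else 45
for x in rect((H<25)&(S>120)&(V>110),p,z):
    if x[2][0]>30: print('plate',*x)
E
python3 pl.py w8.png 72
```

```text
23.55 [439.9 135.   67.2] [-1.575e+00  2.000e-03  3.122e+00] 35.65101782200434 [-0.4 -0.7 -0.2]
plate [317. 190.] [468.1 134.3] [84.2 36.3] -1.5
```

View pics/w8.png

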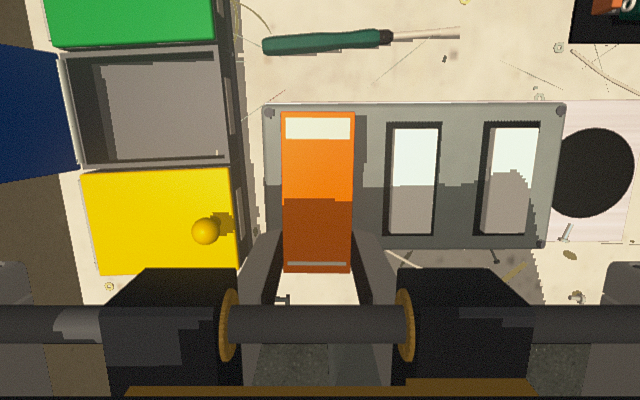

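The plate is held level at (468.1, 134.3) over the left window, which is centred at about (467.6, 135.1). Lowering it.

>>> {"name": "play_rows", "arguments": {"series": [[[0,0.02,-0.0007],0,1],[[0,0.03,-0.0007],0,1],[[0,0.034,-0.0007],0,1],[[0,0.036,-0.0007],0,1],[[0,0.0375,-0.0007],0,1],[[0,0.0375,-0.0007],0,1]]}}

```text
clock: 24.2
eef_pos: [440.5, 135.9, 30.5]
eef_rot: [-1.575, 0.003, 3.121]
wrist_force: [0.3, 0.1, -0.2]
finger_gap: 35.7
```

>>> {"name": "play_rows", "arguments": {"series": [[[0,0.001,0],0,1],[[0,0.0012,0],0,1],[[0,0.0012,0],0,0.5],[[0,0.0012,0],0,0.5],[[0,0.0012,0],0,0.5],[[0,0.0012,0],0,0.5],[[0,-0.02,0],0,0.5],[[0,-0.06,0],0,0.5],[[0,-0.08,0],0,0.5],[[0,-0.08,0],0,0.5]]}}

```text
clock: 25.2
eef_pos: [441.5, 135.8, 113.0]
eef_rot: [-1.576, 0.007, 3.122]
wrist_force: [-0.4, -0.0, -0.6]
finger_gap: 46.7
```

```bash
python3 pl.py w9.png 36; python3 -c "
from h import *
print(delta([661,62.2,60]))"
```

```text
25.2 [441.5 135.8 113. ] [-1.576  0.007  3.122] 46.712397276283866 [-0.4 -0.  -0.6]
plate [192. 337.] [333.7 242.1] [32.1  3.2] -4.2
plate [317. 170.] [469.  135.1] [83.6 35.9] -2.0
[-0.2215  0.0519  0.0692]
```

Left plate lies at (469.0, 135.1). Now the middle plate.

>>> {"name": "play_rows", "arguments": {"series": [[[-0.045,0,0.014],0,1],[[-0.09,0,0.028],-0.03,1],[[-0.135,0,0.042],-0.06,1],[[-0.18,0,0.056],-0.08,1],[[-0.2215,0.02,0.069],-0.08,1],[[-0.2215,0.045,0.069],-0.08,1],[[-0.2215,0.055,0.069],-0.08,1],[[-0.2215,0.06,0.069],-0.08,1],[[-0.2215,0.06,0.069],-0.08,1]]}}

```text
clock: 26.15
eef_pos: [660.4, 62.9, 51.6]
eef_rot: [-1.575, 0.004, -3.081]
wrist_force: [0.6, 0.8, 0.1]
finger_gap: 0.5
```

```bash
python3 -c "
from h import *
print(delta([661,62.2,46]),st()['eef_rot'])"
```

```text
[-0.0005  0.0056  0.0007] [-1.57507277  0.0043378  -3.08113737]
```

>>> {"name": "play_rows", "arguments": {"series": [[[0,0.004,0.0007],0,1],[[0,0.006,0.0007],0,1],[[0,0.007,0.0007],0,1],[[0,0.0075,0.0007],0,1],[[0,0.0075,0.0007],0,1]]}}

```text
clock: 26.65
eef_pos: [660.6, 62.3, 45.3]
eef_rot: [-1.575, 0.005, -3.081]
wrist_force: [-3.8, -0.8, 7.2]
finger_gap: 0.4
```

>>> {"name": "play_rows", "arguments": {"series": [[[0.003,0.001,0],0,1],[[0.008,0.001,0],0,1],[[0.013,0.001,0],0,1],[[0.018,0.001,0],0,1],[[0.023,0.001,0],0,1],[[0.028,0.001,0],0,1],[[0.033,0.001,0],0,1],[[0.038,0.001,0],0,1],[[0.043,0.001,0],0,1],[[0.044,0.001,0],0,1],[[0.044,0.001,0],0,1]]}}

```text
clock: 27.75
eef_pos: [617.2, 59.7, 45.3]
eef_rot: [-1.575, 0.008, -3.081]
wrist_force: [0.1, 1.4, 8.6]
finger_gap: 0.5
```

>>> {"name": "play_rows", "arguments": {"series": [[[0,-0.01,0],0,1],[[0,-0.04,0],0,1],[[0.02,-0.08,0],0,0.35],[[0.06,-0.1,0],0,0.35],[[0.08,-0.1,0],0,0.35],[[0.08,-0.1,0],0,0.35]]}}

```text
clock: 28.35
eef_pos: [534.9, 54.4, 146.0]
eef_rot: [-1.575, 0.009, -3.081]
wrist_force: [0.1, -0.5, -0.0]
finger_gap: 29.2
```

```bash
python3 pl.py w10.png 45; python3 -c "
from h import *
print(delta([575,57.2,38.6]))"
```

```text
28.35 [534.9  54.4 146. ] [-1.575  0.009 -3.081] 29.168021457798197 [ 0.1 -0.5 -0. ]
plate [395. 338.] [412.4 -24. ] [45.1  3.6] 5.0
plate [238. 334.] [407.1 118.3] [46.1  3.7] 0.6
plate [224. 240.] [492.7 132. ] [43.6 35.1] -0.8
plate [316. 108.] [607.1  59.8] [82.7 36.1] 3.2
plate [374.  51.] [651.2  18.5] [72.7 36. ] 3.4
[-0.0381  0.1073 -0.    ]
```

>>> {"name": "play_rows", "arguments": {"series": [[[-0.0443,0,-0.001],0,0.35],[[-0.0443,0.04,-0.001],0,0.35],[[-0.0443,0.08,-0.001],0,0.35],[[-0.0443,0.1,-0.001],0,0.35],[[-0.0443,0.107,-0.001],0,0.35],[[-0.0443,0.107,-0.001],0,0.35],[[-0.0443,0.107,-0.001],0,0.35]]}}

```text
clock: 29.1
eef_pos: [582.0, 58.6, 40.1]
eef_rot: [-1.575, 0.01, -3.081]
wrist_force: [0.3, -0.1, 0.2]
finger_gap: 60.8
```

>>> {"name": "play_rows", "arguments": {"series": [[[0.003,0.0015,0.0004],0,0.35],[[0.003,0.0015,0.0004],0,0.35],[[0.003,0.0015,0.0004],0,1],[[0.003,0.0015,0.0004],0,1],[[0.003,0.0015,0.0004],0,1],[[0.003,0.0015,0.0004],0,1],[[0.003,0.0015,0.0004],0,1],[[0.003,0.0015,0.0004],0,1],[[0.003,0.0015,0.0004],0,1]]}}

```text
clock: 30.0
eef_pos: [579.2, 58.0, 38.7]
eef_rot: [-1.575, 0.01, -3.081]
wrist_force: [-0.2, -0.1, 1.2]
finger_gap: 35.6
```

```bash
python3 -c "
from h import *
print(delta([466.5-27.9,75.6,67]),st()['eef_rot'])"
```

```text
[ 0.1389 -0.0297 -0.0262] [-1.57496881  0.01037295 -3.08097709]
```

>>> {"name": "play_rows", "arguments": {"series": [[[0,-0.01,0],0,1],[[0,-0.03,0],0,1],[[0,-0.05,0],0,1],[[0.025,-0.05,-0.005],0.02,1],[[0.055,-0.05,-0.01],0.04,1],[[0.085,-0.05,-0.016],0.06,1],[[0.115,-0.05,-0.022],0.08,1],[[0.139,-0.05,-0.0262],0.08,1],[[0.139,-0.04,-0.0262],0.08,1],[[0.139,-0.03,-0.0262],0.08,1],[[0.139,-0.03,-0.0262],0.08,1]]}}

```text
clock: 31.1
eef_pos: [438.5, 75.5, 66.2]
eef_rot: [-1.576, 0.008, 3.122]
wrist_force: [-0.8, 0.4, 0.2]
finger_gap: 35.1
```

```bash
python3 pl.py w11.png 73.5
```

```text
31.1 [438.5  75.5  66.2] [-1.576  0.008  3.122] 35.12967131567333 [-0.8  0.4  0.2]
plate [222. 333.] [390.1 129.2] [34.   3.1] -5.6
plate [122. 214.] [463.4 179.1] [39.1 27.4] 1.5
plate [316. 190.] [467.3  75. ] [82.8 35.8] -1.2
plate [218. 178.] [475.6 124.1] [68.6 29.6] -1.7
```

>>> {"name": "play_rows", "arguments": {"series": [[[0.0005,0.02,0],0,1],[[0.0005,0.03,0],0,1],[[0.0005,0.034,0],0,1],[[0.0005,0.036,0],0,1],[[0.0005,0.037,0],0,1],[[0.0005,0.0375,0],0,1],[[0.0005,0.0375,0],0,1]]}}

```text
clock: 31.85
eef_pos: [438.9, 75.7, 29.6]
eef_rot: [-1.576, 0.009, 3.122]
wrist_force: [0.2, -0.2, 1.0]
finger_gap: 35.4
```

>>> {"name": "play_rows", "arguments": {"series": [[[0,0.0003,0],0,1],[[0,0.0003,0],0,0.5],[[0,0.0003,0],0,0.5],[[0,0.0003,0],0,0.5],[[0,0.0003,0],0,0.5],[[0,-0.02,0],0,0.5],[[0,-0.06,0],0,0.5],[[0,-0.08,0],0,0.5],[[0,-0.08,0],0,0.5]]}}

```text
clock: 32.75
eef_pos: [439.4, 75.4, 112.1]
eef_rot: [-1.576, 0.014, 3.122]
wrist_force: [-0.4, -0.5, -0.2]
finger_gap: 47.4
```

```bash
python3 pl.py w12.png 36; python3 -c "
from h import *
c=np.array([652,61.7]);X=np.array([.998,.059]);Y=np.array([-.059,.998])
t=c+11.5*X-44*Y;print(t,delta([*t,52]))"
```

```text
32.75 [439.4  75.4 112.1] [-1.576  0.014  3.122] 47.36467232797615 [-0.4 -0.5 -0.2]
plate [192. 338.] [332.7 180.7] [32.7  3.3] -5.6
plate [151. 210.] [441.7 201.3] [32.7 17.5] 101.9
plate [317. 170.] [467.4  75.2] [83.1 36. ] -1.3
plate [235. 170.] [469.  135.1] [83.9 36. ] -1.6
[666.073   18.4665] [-0.2279  0.0606  0.0527]
```

Both plates are in place. Now the right plate.

>>> {"name": "play_rows", "arguments": {"series": [[[-0.045,0,0.01],0,1],[[-0.09,0,0.02],-0.03,1],[[-0.135,0,0.03],-0.06,1],[[-0.18,0,0.042],-0.08,1],[[-0.228,0.01,0.0527],-0.08,1],[[-0.228,0.04,0.0527],-0.08,1],[[-0.228,0.055,0.0527],-0.08,1],[[-0.228,0.058,0.0527],-0.08,1],[[-0.228,0.058,0.0527],-0.08,1]]}}

```text
clock: 33.7
eef_pos: [665.4, 18.8, 54.3]
eef_rot: [-1.575, 0.011, -3.081]
wrist_force: [0.0, -0.2, 0.2]
finger_gap: 0.3
```

```bash
python3 -c "
from h import *
print(delta([666,18.5,45]),st()['eef_rot'],st()['eef_pos'])"
```

```text
[-0.0005  0.0093  0.0004] [-1.57509518  0.01060337 -3.08074587] [665.35970429  18.80409233  54.30075016]
```

>>> {"name": "play_rows", "arguments": {"series": [[[0,0.006,0.0004],0,1],[[0,0.009,0.0004],0,1],[[0,0.0098,0.0004],0,1],[[0,0.01,0.0004],0,1],[[0,0.01,0.0004],0,1]]}}

```text
clock: 34.2
eef_pos: [665.5, 18.6, 45.3]
eef_rot: [-1.575, 0.011, -3.081]
wrist_force: [-3.4, 0.6, 4.7]
finger_gap: 0.5
```

>>> {"name": "play_rows", "arguments": {"series": [[[0.003,0.0013,0],0,1],[[0.008,0.0013,0],0,1],[[0.013,0.0013,0],0,1],[[0.018,0.0013,0],0,1],[[0.023,0.0013,0],0,1],[[0.028,0.0013,0],0,1],[[0.033,0.0013,0],0,1],[[0.038,0.0013,0],0,1],[[0.043,0.0013,0],0,1],[[0.047,0.0013,0],0,1],[[0.047,0.0013,0],0,1],[[0.047,0.0013,0],0,1]]}}

```text
clock: 35.4
eef_pos: [619.6, 15.7, 45.3]
eef_rot: [-1.575, 0.015, -3.081]
wrist_force: [-0.1, -0.1, 9.4]
finger_gap: 0.4
```

>>> {"name": "play_rows", "arguments": {"series": [[[0,-0.01,0],0,1],[[0,-0.04,0],0,1],[[0.02,-0.08,0],0,0.35],[[0.06,-0.1,0],0,0.35],[[0.08,-0.1,0],0,0.35],[[0.08,-0.1,0],0,0.35]]}}

```text
clock: 36.0
eef_pos: [536.9, 10.3, 145.6]
eef_rot: [-1.575, 0.016, -3.081]
wrist_force: [-0.5, 0.2, 0.2]
finger_gap: 29.1
```

```bash
python3 pl.py w13.png 45; python3 -c "
from h import *
print(delta([580,14,38.6]))"
```

```text
36.0 [536.9  10.3 145.6] [-1.575  0.016 -3.081] 29.134987099847148 [-0.5  0.2  0.2]
plate [239. 242.] [494.1  72.7] [37.8 34.6] -0.0
plate [171. 245.] [490.6 131. ] [47.8 34.6] -1.0
plate [316. 107.] [611.   15.9] [83.3 36. ] 3.3
[-0.0404  0.1073 -0.0007]
```

>>> {"name": "play_rows", "arguments": {"series": [[[-0.0405,0,-0.001],0,0.35],[[-0.0405,0.04,-0.001],0,0.35],[[-0.0405,0.08,-0.001],0,0.35],[[-0.0405,0.1,-0.001],0,0.35],[[-0.0405,0.107,-0.001],0,0.35],[[-0.0405,0.1075,-0.001],0,0.35],[[-0.0405,0.1075,-0.001],0,0.35]]}}

```text
clock: 36.75
eef_pos: [581.0, 14.3, 39.5]
eef_rot: [-1.574, 0.018, -3.081]
wrist_force: [-0.2, 0.2, 0.4]
finger_gap: 61.2
```

>>> {"name": "play_rows", "arguments": {"series": [[[-0.001,0.001,0],0,0.35],[[-0.001,0.001,0],0,1],[[-0.001,0.001,0],0,1],[[-0.001,0.001,0],0,1],[[-0.001,0.001,0],0,1],[[-0.001,0.001,0],0,1],[[-0.001,0.001,0],0,1],[[-0.001,0.001,0],0,1]]}}

```text
clock: 37.55
eef_pos: [582.1, 14.3, 38.6]
eef_rot: [-1.574, 0.018, -3.081]
wrist_force: [-1.0, -0.1, 1.9]
finger_gap: 35.7
```

```bash
python3 -c "
from h import *
s=st();o=np.hypot(611-s['eef_pos'][0],15.9-s['eef_pos'][1]);print(s['eef_pos'],o,delta([465.4-o,15.6,67]))"
```

```text
[582.07823905  14.32711284  38.58668897] 28.96449948584718 [ 0.1448 -0.031  -0.0102]
```

>>> {"name": "play_rows", "arguments": {"series": [[[0,-0.01,0],0,1],[[0,-0.03,0],0,1],[[0,-0.05,0],0,1],[[0.025,-0.05,-0.002],0.02,1],[[0.055,-0.05,-0.004],0.04,1],[[0.085,-0.05,-0.006],0.06,1],[[0.115,-0.05,-0.008],0.08,1],[[0.145,-0.05,-0.0102],0.08,1],[[0.145,-0.04,-0.0102],0.08,1],[[0.145,-0.031,-0.0102],0.08,1],[[0.145,-0.031,-0.0102],0.08,1]]}}

```text
clock: 38.65
eef_pos: [436.5, 15.5, 66.1]
eef_rot: [-1.576, 0.016, 3.122]
wrist_force: [-0.2, 0.1, 0.5]
finger_gap: 35.6
```

```bash
python3 pl.py w14.png 73.5
```

```text
38.65 [436.5  15.5  66.1] [-1.576  0.016  3.122] 35.585928418749646 [-0.2  0.1  0.5]
plate [ 39. 218.] [455.7 161. ] [54.4 11.7] 1.3
plate [317. 189.] [465.7  14.9] [82.8 35.7] -1.4
plate [218. 177.] [473.7  64.1] [68.8 29.7] -1.2
plate [119. 176.] [475.  113.3] [68.8 30. ] -1.6
```

>>> {"name": "play_rows", "arguments": {"series": [[[0.0005,0.02,0],0,1],[[0.0005,0.03,0],0,1],[[0.0005,0.034,0],0,1],[[0.0005,0.036,0],0,1],[[0.0005,0.037,0],0,1],[[0.0005,0.0375,0],0,1],[[0.0005,0.0375,0],0,1],[[0.0005,0.0375,0],0,0.5],[[0.0005,0.0375,0],0,0.5],[[0.0005,0.0375,0],0,0.5],[[0.0005,0.0375,0],0,0.5],[[0.0005,0.017,0],0,0.5],[[0.0005,-0.03,0],0,0.5],[[0.0005,-0.06,0],0,0.5],[[0.0005,-0.06,0],0,0.5]]}}

```text
clock: 40.2
eef_pos: [436.9, 15.2, 130.1]
eef_rot: [-1.576, 0.023, 3.122]
wrist_force: [-0.2, -0.1, -0.8]
finger_gap: 46.7
```

```bash
python3 pl.py w15.png 36; python3 - <<'E'
from m import *
im=cv2.cvtColor(cv2.imread('pics/w15.png'),cv2.COLOR_BGR2RGB);p=dict(np.load('w15.npz'))
h=hsv(im);H,S,V=[h[...,i].astype(int) for i in range(3)]
for x in rect((V<60),p,34,(400,0,640,262),200): print('dark',*x)
for x in rect(((H<6)|(H>174))&(S>140),p,72,(400,0,640,200),20): print('red',*x)
E
```

```text
40.2 [436.9  15.2 130.1] [-1.576  0.023  3.122] 46.68747629922203 [-0.2 -0.1 -0.8]
plate [317. 167.] [466.1  14.9] [83.3 35.7] -1.8
plate [240. 165.] [467.6  75.1] [83.7 36. ] -1.1
plate [163. 155.] [469.2 134.9] [83.2 36.3] -1.5
dark [628. 226.] [ 411.6 -238. ] [58.4 19.8] 9.9
dark [469. 184.] [ 450.4 -106.7] [41.7 30.6] 53.3
dark [414. 175.] [455.7 -63.1] [28.4 23.7] 1.8
dark [439.  51.] [552.3 -76.8] [58.  16.6] 88.8
dark [443.   3.] [581.  -76.9] [59.6  9.9] 88.8
```

View pics/w15.png

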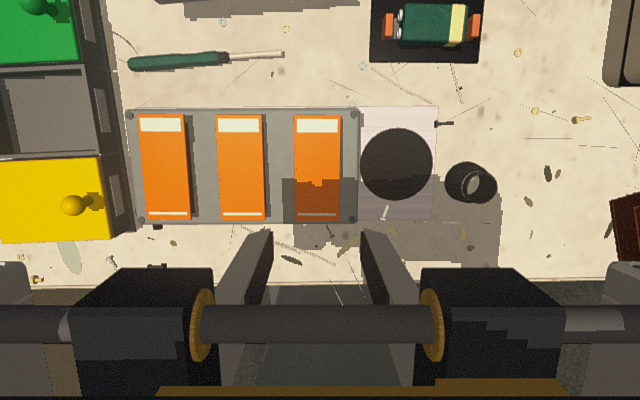

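All three plates lie centred on their windows. The loupe has been knocked and now stands at px (471,182), just right of the spot at (397,163). Measuring both.

```bash
python3 - <<'E'
from m import *
im=cv2.cvtColor(cv2.imread('pics/w15.png'),cv2.COLOR_BGR2RGB);p=dict(np.load('w15.npz'))
m=(im.max(2)<75).astype(np.uint8)
def ell(box,z):
    k=np.zeros_like(m);k[box[1]:box[3],box[0]:box[2]]=1
    c=max(cv2.findContours(cv2.morphologyEx(m*k,cv2.MORPH_OPEN,np.ones((3,3))),0,1)[0],key=cv2.contourArea)
    print(cv2.boundingRect(c)); W=np.array([ray(p,q,z)[:2] for q in c.reshape(-1,2)],np.float32)
    return [np.round(v,1) for v in cv2.minEnclosingCircle(W)]
print('spot',ell((355,120,436,205),3))
for z in(5,17,34): print('loupe',z,ell((440,155,502,208),z))
for uv in [(397,163),]: print(ray(p,uv,3))
print('ring',ray(p,(480,183),34),ray(p,(471,182),17),'bottom left edge',ray(p,(445.5,178),5))
print(-cv2.Rodrigues(p['rvec'])[0].T@p['tvec'])
E
```

```text
(360, 129, 72, 71)
spot [array([464.1, -54.1]), np.float64(31.8)]
(445, 162, 52, 42)
loupe 5 [array([ 447.5, -120.6]), np.float64(23.6)]
(445, 162, 52, 42)
loupe 17 [array([ 449.6, -115.3]), np.float64(22.6)]
(445, 162, 52, 42)
loupe 34 [array([ 452.6, -107.9]), np.float64(21.3)]
[466.03763115 -55.37503124   3.        ]
ring [ 452.31274487 -115.0622721    34.        ] [ 450.32990602 -115.26617273   17.        ] bottom left edge [452.25122643 -97.88429771   5.        ]
[500.97997974  13.23363219 311.1283158 ]
```

```bash
python3 -c "
from h import *
print(delta([451,-115.5,100]),delta([451,-115.5,7]))"
```

```text
[-0.017   0.0276  0.1305] [-0.0151  0.1206  0.131 ]
```

>>> {"name": "play_rows", "arguments": {"series": [[[-0.005,0,0.045],0,0.35],[[-0.01,0,0.09],0,0.35],[[-0.017,0,0.13],0,0.35],[[-0.017,0.028,0.1305],0,0.35],[[-0.016,0.07,0.131],0,0.35],[[-0.015,0.1,0.131],0,0.35],[[-0.015,0.117,0.131],0,0.35],[[-0.015,0.119,0.131],0,0.35],[[-0.015,0.119,0.131],0,0.35]]}}

```text
clock: 41.15
eef_pos: [450.5, -115.3, 8.0]
eef_rot: [-1.576, 0.019, 3.122]
wrist_force: [0.3, -0.7, 0.9]
finger_gap: 61.0
```

>>> {"name": "play_rows", "arguments": {"series": [[[0,0.0005,0],0,1],[[0,0.0005,0],0,1],[[0,0.0005,0],0,1],[[0,0.0005,0],0,1],[[0,0.0005,0],0,1],[[0,0.0005,0],0,1],[[0,-0.006,0],0,1],[[0,-0.015,0],0,1],[[0,-0.015,0],0,1]], "squeeze": 12}}

```text
clock: 42.05
eef_pos: [450.8, -115.6, 24.3]
eef_rot: [-1.576, 0.021, 3.122]
wrist_force: [0.0, 0.5, -0.4]
finger_gap: 32.5
```

```bash
python3 -c "
from h import *
print(delta([463.5,-54.2,23]))"
```

```text
[-0.0115  0.0019 -0.0617]
```

>>> {"name": "play_rows", "arguments": {"series": [[[-0.003,0,-0.015],0,1],[[-0.006,0,-0.035],0,1],[[-0.009,0,-0.05],0,1],[[-0.0115,0,-0.0617],0,1],[[-0.0115,0,-0.0617],0,1],[[-0.0115,0.007,-0.0617],0,1],[[-0.0115,0.0115,-0.0617],0,1],[[-0.0115,0.0115,-0.0617],0,1]]}}

```text
clock: 42.85
eef_pos: [463.1, -54.5, 12.4]
eef_rot: [-1.576, 0.019, 3.122]
wrist_force: [0.3, 0.3, 0.2]
finger_gap: 32.5
```

>>> {"name": "play_rows", "arguments": {"series": [[[0,0.001,0],0,1],[[0,0.0018,0],0,1],[[0,0.0018,0],0,1]]}}

```text
clock: 43.15
eef_pos: [463.2, -54.8, 10.9]
eef_rot: [-1.576, 0.019, 3.122]
wrist_force: [-2.5, -0.4, 3.1]
finger_gap: 32.6
```

>>> {"name": "play_rows", "arguments": {"series": [[[0,0,0],0,0.6],[[0,0,0],0,0.6],[[0,0,0],0,0.6],[[0,-0.02,0],0,0.6],[[0,-0.06,0],0,0.6],[[0,-0.1,0],0,0.6],[[-0.04,-0.13,0.008],0,0.6],[[-0.08,-0.14,0.008],0,0.6],[[-0.09,-0.14,0.008],0,0.6],[[-0.09,-0.14,0.008],0,0.6]]}}

```text
clock: 44.15
eef_pos: [550.5, -65.1, 151.7]
eef_rot: [-1.576, 0.018, 3.122]
wrist_force: [-0.1, 0.1, -0.2]
finger_gap: 37.9
```

```bash
python3 - <<'E'
from m import *
s=st();print(s['clock'],s['eef_pos'],s['eef_rot'])
im,p=shot('wrist','w16.png');np.savez('w16.npz',**p)
h=hsv(im);H,S,V=[h[...,i].astype(int) for i in range(3)]
for x in rect(((H<6)|(H>174))&(S>140),p,72,None,10): print('red',*x)
u,v=proj(p,[645,-88,40])[0];print(u,v)
u,v=int(u)-75,int(v)-50
a=cv2.resize(cv2.cvtColor(im[max(v,0):v+130,u:u+150],cv2.COLOR_RGB2BGR),None,fx=3,fy=3)
u2,v2=[int(t) for t in proj(p,[464,-54,3])[0]];print(u2,v2,max(v,0),u)
b=cv2.resize(cv2.cvtColor(im[v2-60:v2+60,u2-60:u2+60],cv2.COLOR_RGB2BGR),(a.shape[0],a.shape[0]))
cv2.imwrite('pics/c16.png',np.hstack([a,b][:2])[:, :800])
E
```

```text
44.15 [550.52879617 -65.14491605 151.67948866] [-1.57592855  0.01799681  3.12180696]
red [330. 110.] [623.3 -76.2] [7.2 2.9] -28.0
red [299.  87.] [639.6 -53.7] [10.7 10.2] 88.8
343.6431266577419 83.27838415363485
307 275 33 268
```

View pics/c16.png

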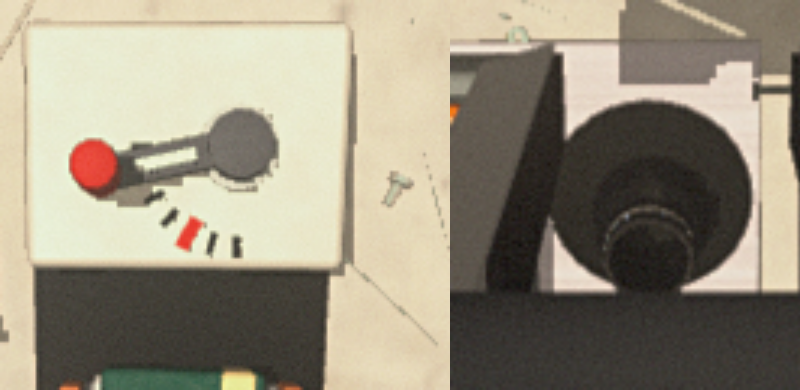

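The loupe stands upright on the spot. The red lever knob is at px (299,88), the pivot at (348.7,81) and the red stroke at (331,110.5). Working out the lever geometry from these.

```bash
python3 - <<'E'
from m import *
p=dict(np.load('w16.npz'))
k=ray(p,(299,87.7),72)[:2]; r=ray(p,(331.3,110.6),34.5)[:2]
for z in(36,44,50,56,62):
    q=ray(p,(348.7,81),z)[:2];print(z,q.round(1),np.linalg.norm(k-q).round(1))
uy=np.array([1.9,65]);uy/=np.linalg.norm(uy);ux=np.array([uy[1],-uy[0]])
print('k',k,'r',r)
# pivot from unit geometry: choose z with |k-q|=38
from scipy.optimize import brentq
z=brentq(lambda z:np.linalg.norm(k-ray(p,(348.7,81),z)[:2])-38,10,90);q=ray(p,(348.7,81),z)[:2]
ang=lambda w:np.degrees(np.arctan2(-(w-q)@ux,(w-q)@uy))
print('z',z,'pivot',q,'lever',ang(k),'red',ang(r))
a0=ang(k)
for t in list(np.arange(0,61,7.5))+[60]:
    a=np.radians(t); print(t,(q+38*(-np.sin(a)*ux+np.cos(a)*uy)).round(1))
s=st();print(delta([*k,48]),s['eef_pos'])
E
```

```text
36 [647.1 -92.4] 39.0
44 [646.2 -91.7] 38.2
50 [645.6 -91.2] 37.6
56 [644.9 -90.7] 37.0
62 [644.3 -90.1] 36.4
k [639.44730791 -54.07526118] r [624.35228605 -78.17785608]
z 45.9549749613751 pivot [646.00475268 -91.50519463] lever 11.611271511395833 red 60.06155497007094
0.0 [647.1 -53.5]
7.5 [642.1 -53.7]
15.0 [637.2 -54.5]
22.5 [632.5 -56. ]
30.0 [628.  -58.1]
37.5 [623.8 -60.7]
45.0 [619.9 -63.9]
52.5 [616.5 -67.5]
60.0 [613.7 -71.6]
60 [613.7 -71.6]
[-0.088   0.1049 -0.0122] [549.48824276 -65.03982882 151.35770725]
```

>>> {"name": "play_rows", "arguments": {"series": [[[-0.045,0,-0.006],0,0.6],[[-0.088,0,-0.0122],0,0.6],[[-0.088,0.03,-0.0122],0,0.6],[[-0.088,0.06,-0.0122],0,0.6],[[-0.088,0.085,-0.0122],0,0.6],[[-0.088,0.097,-0.0122],0,0.6],[[-0.088,0.099,-0.0122],0,0.6],[[-0.088,0.099,-0.0122],0,0.6]]}}

```text
clock: 45.0
eef_pos: [639.3, -54.2, 54.7]
eef_rot: [-1.576, 0.017, 3.122]
wrist_force: [0.4, 0.7, 1.2]
finger_gap: 37.6
```

Position is right, so I pinch the knob lightly.

>>> {"name": "play_rows", "arguments": {"series": [[[0,0.0015,0],0,1],[[0,0.0015,0],0,1],[[0,0.0015,0],0,1],[[0,0.0015,0],0,1],[[0,0.0015,0],0,1]], "squeeze": 8}}

```text
clock: 45.5
eef_pos: [639.5, -53.8, 53.6]
eef_rot: [-1.576, 0.018, 3.122]
wrist_force: [-1.5, 3.5, 4.2]
finger_gap: 11.8
```

```bash
python3 - <<'E'
from h import *
q=np.array([646,-91.5]);uy=np.array([.0292,.9996]);ux=np.array([.9996,-.0292])
s=st();print(s['eef_pos'],s['finger_gap'])
for t in (15,22,29,36,43,50,56,60):
    a=np.radians(t);print(t,delta([*(q+38*(-np.sin(a)*ux+np.cos(a)*uy)),s['eef_pos'][2]]))
E
```

```text
[639.51734419 -53.7591398   53.64423713] 11.802304396109482
15 [ 0.0023 -0.      0.0008]
22 [ 0.0067 -0.0001  0.0022]
29 [ 0.0109 -0.0002  0.0042]
36 [ 0.0148 -0.0003  0.0066]
43 [ 0.0184 -0.0004  0.0096]
50 [ 0.0216 -0.0005  0.0129]
56 [ 0.0241 -0.0005  0.0161]
60 [ 0.0255 -0.0006  0.0183]
```

>>> {"name": "play_rows", "arguments": {"series": [[[0.0023,0,0.0008],0,1],[[0.0067,0,0.0022],0,1],[[0.0109,0,0.0042],0,1],[[0.0148,0,0.0066],0,1],[[0.0184,0,0.0096],0,1],[[0.0216,0,0.0129],0,1],[[0.0241,0,0.0161],0,1],[[0.0255,0,0.0183],0,1],[[0.0255,0,0.0183],0,1],[[0.0255,0,0.0183],0,1]]}}

```text
clock: 46.5
eef_pos: [612.5, -71.4, 53.0]
eef_rot: [-1.577, 0.015, 3.122]
wrist_force: [-7.7, 4.5, 5.9]
finger_gap: 11.8
```

>>> {"name": "play_rows", "arguments": {"series": [[[-0.001,0,0],0,1],[[-0.001,0,0],0,0.7],[[-0.001,0,0],0,0.7],[[-0.001,0,0],0,0.7],[[-0.001,-0.03,0],0,0.7],[[0.02,-0.08,0],0,0.7],[[0.06,-0.1,0],0,0.7],[[0.065,-0.1,0],0,0.7],[[0.065,-0.1,0],0,0.7]]}}

```text
clock: 47.4
eef_pos: [545.8, -70.8, 152.7]
eef_rot: [-1.577, 0.017, 3.122]
wrist_force: [-0.2, -0.2, -0.6]
finger_gap: 28.1
```

```bash
python3 - <<'E'
from m import *
s=st();print(s['clock'],s['eef_pos'],s['eef_rot'])
im,p=shot('wrist','w17.png');np.savez('w17.npz',**p)
h=hsv(im);H,S,V=[h[...,i].astype(int) for i in range(3)]
q=np.array([646,-91.5]);uy=np.array([.0292,.9996]);ux=np.array([.9996,-.0292])
for x in rect(((H<6)|(H>174))&(S>140),p,72,(200,0,440,200),10):
    k=x[1];print('red',*x,np.degrees(np.arctan2(-(k-q)@ux,(k-q)@uy)),np.linalg.norm(k-q))
for x in rect((S>60)&(H>20)&(H<100)&(V>25),p,28,(200,60,440,240)): print('batt',*x)
for x in rect((H>8)&(H<20)&(S>120)&(V>80),p,21,(200,60,440,240),15): print('cont',*x)
print(delta([514,318,200]),s['joints'].round(2))
E
```

```text
47.4 [545.78349694 -70.84481514 152.65345994] [-1.57659755  0.01692481  3.12169402]
red [316. 117.] [614.5 -71.4] [10.6 10.2] -1.2 59.131478829833796 37.36656177198633
batt [322. 164.] [573.7 -75.3] [45.6 25.2] 86.8
cont [358. 164.] [ 573.3 -108. ] [16.2  6.2] 0.2
cont [285. 164.] [574.5 -42.5] [16.2  5.4] -2.2
[ 0.0391 -0.0465 -0.3884] [-0.2   0.34  1.6   0.01  1.19  1.39]
```

The lever stands at 59°. Now I go back to the open blue lid's knob.

>>> {"name": "play_rows", "arguments": {"series": [[[0.004,-0.02,-0.04],-0.15,0.6],[[0.008,-0.047,-0.08],-0.3,0.6],[[0.013,-0.047,-0.12],-0.45,0.6],[[0.017,-0.047,-0.16],-0.6,0.6],[[0.021,-0.047,-0.2],-0.75,0.6],[[0.025,-0.047,-0.24],-0.9,0.6],[[0.03,-0.047,-0.28],-1.05,0.6],[[0.034,-0.047,-0.32],-1.2,0.6],[[0.038,-0.047,-0.36],-1.35,0.6],[[0.042,-0.047,-0.396],-1.5,0.6],[[0.042,-0.047,-0.396],-1.605,0.6],[[0.042,-0.047,-0.396],-1.605,0.6],[[0.042,-0.047,-0.396],-1.605,0.6]]}}

```text
clock: 48.75
eef_pos: [511.6, 325.5, 199.4]
eef_rot: [-1.556, 0.005, -1.56]
wrist_force: [0.2, -0.1, -0.4]
finger_gap: 37.6
```

```bash
python3 - <<'E'
from m import *
s=st();print(s['eef_pos'],s['eef_rot'],delta([511.5,326,150]),delta([511.5,326,96]))
E
```

```text
[511.55140572 325.54057558 199.37108739] [-1.55635396  0.00477769 -1.5598464 ] [-0.0002  0.0494 -0.0008] [ 0.      0.1034 -0.0015]
```

>>> {"name": "play_rows", "arguments": {"series": [[[0,0.04,-0.001],0,0.6],[[0,0.075,-0.001],0,0.6],[[0,0.095,-0.0015],0,0.6],[[0,0.102,-0.0015],0,0.6],[[0,0.103,-0.0015],0,0.6],[[0,0.103,-0.0015],0,0.6],[[0,0.103,-0.0015],0,1],[[0,0.103,-0.0015],0,1],[[0,0.103,-0.0015],0,1],[[0,0.103,-0.0015],0,1],[[0,0.103,-0.0015],0,1]], "squeeze": 15}}

```text
clock: 49.85
eef_pos: [511.5, 326.3, 96.8]
eef_rot: [-1.556, 0.005, -1.56]
wrist_force: [-3.0, 1.3, 3.0]
finger_gap: 14.7
```

```bash
python3 - <<'E'
from m import *
s=st();print(s['eef_pos'],s['eef_rot'],s['finger_gap'],s['wrist_force'])
y0,z0=s['eef_pos'][1:]
f=lambda t:np.array([80-83.2*np.cos(np.radians(16.04+t)),83.2*np.sin(np.radians(16.04+t))-23])
T=R.from_euler('xyz',s['eef_rot']).as_matrix()
for t in list(range(98,0,-7))+[2,0,-1]:
    d=f(t)-f(106); w=np.array([-.026*d[0],d[0],d[1]]); print(t,(T.T@w/1000).round(4).tolist())
E
```

```text
[511.51508722 326.27204473  96.76467274] [-1.55612446  0.00525046 -1.55984289] 14.7113420738278 [-2.95677429  1.25331056  3.00108561]
98 [0.0102, -0.0055, 0.0002]
91 [0.0197, -0.0091, 0.0004]
84 [0.0296, -0.0115, 0.0006]
77 [0.0397, -0.0128, 0.0008]
70 [0.0498, -0.0127, 0.0009]
63 [0.0599, -0.0115, 0.0011]
56 [0.0698, -0.009, 0.0012]
49 [0.0792, -0.0053, 0.0013]
42 [0.0882, -0.0005, 0.0013]
35 [0.0965, 0.0053, 0.0014]
28 [0.104, 0.0122, 0.0014]
21 [0.1107, 0.0199, 0.0014]
14 [0.1163, 0.0283, 0.0013]
7 [0.1209, 0.0374, 0.0013]
2 [0.1235, 0.0441, 0.0012]
0 [0.1244, 0.0469, 0.0012]
-1 [0.1248, 0.0483, 0.0012]
```

>>> {"name": "play_rows", "arguments": {"series": [[[0.0102,-0.0055,0],0,1],[[0.0197,-0.0091,0],0,1],[[0.0296,-0.0115,0],0,1],[[0.0397,-0.0128,0.001],0,1],[[0.0498,-0.0127,0.001],0,1],[[0.06,-0.0115,0.001],0,1],[[0.07,-0.009,0.001],0,1],[[0.079,-0.0053,0.001],0,1],[[0.088,-0.0005,0.001],0,1],[[0.0965,0.0053,0.001],0,1],[[0.104,0.0122,0.001],0,1],[[0.1107,0.02,0.001],0,1],[[0.1163,0.0283,0.001],0,1],[[0.121,0.0374,0.001],0,1],[[0.121,0.0374,0.001],0,1]]}}

```text
clock: 51.35
eef_pos: [514.4, 204.7, 57.3]
eef_rot: [-1.557, 0.005, -1.56]
wrist_force: [3.3, -1.4, 0.5]
finger_gap: 14.6
```

>>> {"name": "play_rows", "arguments": {"series": [[[0.002,0.005,0],0,1],[[0.0035,0.009,0],0,1],[[0.004,0.011,0],0,1],[[0.004,0.011,0],0,1]]}}

```text
clock: 51.75
eef_pos: [514.7, 200.9, 46.7]
eef_rot: [-1.556, 0.005, -1.56]
wrist_force: [-0.8, -0.4, 9.6]
finger_gap: 14.6
```

>>> {"name": "play_rows", "arguments": {"series": [[[0,0,0],0,0.6],[[0,0,0],0,0.6],[[0,0,0],0,0.6],[[0,-0.03,0],0,0.6],[[0,-0.08,0],0,0.6],[[0.03,-0.13,0],0.15,0.6],[[0.07,-0.17,0.01],0.3,0.6],[[0.11,-0.21,0.02],0.45,0.6],[[0.14,-0.25,0.025],0.6,0.6],[[0.14,-0.283,0.025],0.75,0.6],[[0.14,-0.283,0.025],0.9,0.6],[[0.14,-0.283,0.025],1.05,0.6],[[0.14,-0.283,0.025],1.2,0.6],[[0.14,-0.283,0.025],1.35,0.6],[[0.14,-0.283,0.025],1.5,0.6],[[0.14,-0.283,0.025],1.56,0.6],[[0.14,-0.283,0.025],1.56,0.6]]}}

```text
clock: 53.45
eef_pos: [537.1, 59.8, 329.0]
eef_rot: [-1.576, 0.014, -3.121]
wrist_force: [-0.6, -0.1, -0.4]
finger_gap: 37.5
```

```bash
python3 - <<'E'
from m import *
s=st();print(s['clock'],s['eef_pos'],s['eef_rot'])
im,p=shot('wrist','w18.png');np.savez('w18.npz',**p)
h=hsv(im);H,S,V=[h[...,i].astype(int) for i in range(3)]
for x in rect((H>100)&(H<125)&(S>120)&(V>50),p,35,(100,60,300,300)): print('blue',*x)
for x in rect((H<20)&(S>150)&(V>110),p,36,(0,0,640,262)): print('plate',*x)
q=np.array([646,-91.5]);uy=np.array([.0292,.9996]);ux=np.array([.9996,-.0292])
for x in rect(((H<6)|(H>174))&(S>140),p,72,(0,0,640,262),10): print('red',*x,np.degrees(np.arctan2(-(x[1]-q)@ux,(x[1]-q)@uy)))
print('spot, loupe exp px',proj(p,[[464.1,-54.1,3],[464,-54,34]]).round(0).tolist())
E
```

```text
53.45 [537.05556597  59.76805232 328.95129758] [-1.5756052   0.01404254 -3.12083018]
blue [192. 184.] [513.6 234.6] [91.3 66.9] 91.2
plate [347. 222.] [462.9  15.1] [62.9 35.9] -1.4
plate [306. 221.] [464.2  75.1] [62.9 35.8] -1.2
plate [261. 217.] [466.2 135.3] [62.7 35.2] -1.3
plate [426. 113.] [615. -81.] [12.2 10.1] 91.1
red [424. 113.] [614.  -67.3] [17.1  9.4] 91.1 54.574839833921246
spot, loupe exp px [[393.0, 217.0], [397.0, 223.0]]
```

View pics/w18.png

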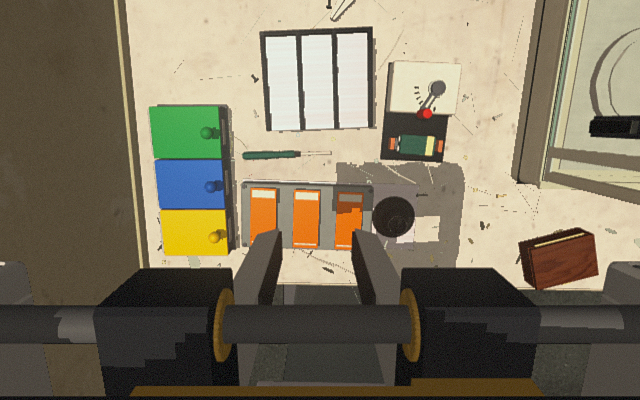

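The final view shows the blue lid shut, three plates on the windows, the lever by the red mark, the battery in the cradle and the loupe on the spot (393,217). The arm is clear, so I hand in.

```bash
python3 -c "
from h import *
print(manip.sign_off(), st()['clock'])"
```

```text
the job is handed in; nothing more can be done
the job is handed in; nothing more can be done
```

The light box is ready and the job is handed in. It took about 53 s of robot time; the sign-off reports no verdict, so the results below come from my own checks.

| Item | Last check |
|---|---|
| Battery in the cradle | about 0.5 mm from the cradle centre, along the unit's y to within about 2° |
| Plates on the windows | 1 to 2 mm off centre, within 1° of the windows' long side, lying flat |
| Loupe on the black spot | set down about 1 mm off centre and seen upright there; the distance was not measured again afterwards |
| Dimmer lever | 59.1° against the 60° mark, from the close-up |
| Blue lid | shut, back on its starting outline; yellow and green never opened |
| Screwdriver and eyepiece | never touched; screwdriver seen unmoved, eyepiece not checked at the end |

- **Loupe knock:** during the run the loupe was knocked a few centimetres. I picked it up from where it then stood.
- **Lever disagreement:** the far view at the end gave 54.6° for the lever, just outside the tolerance. There the red patch also took in the knob's side, so I trusted the close-up.

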